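Load the jar dryer: release its tray with the dowel key, load, shut, set the dial

TASK

The washed spice jars and the salt shaker on the drainer go into the white warm-air jar dryer. First stand the round kitchen timer, which is in the way of the dryer's tray, on the cork coaster; then push the spring latch in through the small round hole in the dryer's console with the wooden dowel key, so that the locked tray springs out, stand every spice jar and the salt shaker that is there upright in the tray, and push the tray home until it latches; only then turn the dryer's dial back to the third click from its off stop. At the end the dowel key is back in its wooden stand, the kitchen timer stands in the middle of the coaster, and the pepper mill has been left alone.

Things in the scene. Friction and masses are not known exactly. Their poses are not given: they have to be found in the camera images.
- dryer: white jar dryer, fixed: a hood 115 mm deep (x) 252 mm wide (y) 135 mm high, open at the front above its tray, and on its right (-y) side a lower console 60 mm high, 80 mm wide, centred at y = -172 mm, from x = -80 to 120 mm, that carries the dial (front) and the release hole (behind it). Origin: middle of the hood's lower front edge, on the worktop; x points into the dryer, y to its left, z up
- release_hole (a point): centre of the round release hole (18 mm in diameter, dark rim) in the console's 6 mm thick top, at the level of the top's upper side; at x = 35, y = -172, z = 60 mm of the dryer. The latch rod stands right under it, so the dowel goes straight down. The hood's side wall rises 46 mm to the left of it
- latch: the spring latch under the release hole: a grey rod 17 mm in diameter that slides only straight down. Origin: centre of its top face, which at rest lies 13 mm below the console's top. It pushes back with 4 N, rising to 9 N at its stop 16 mm down; from about 10 mm down it frees the tray, which springs out at once. It springs back up when let go
- tray (a joint): sliding of the tray in m: 0 when shut and latched, 0.095 when it has sprung fully out towards the robot (along the dryer's -x). A spring drives it out with 6 N (shut) to 3 N (out). To shut it, push the front panel inwards; the latch's ramp resists over the last 30 mm (10 to 15 N in all); it latches when pushed to -0.003 or beyond (stop at -0.006), then rests near 0
- tray_in (a point): centre of the floor (upper side) of the tray's jar compartment, moves with the tray; axes as the dryer's. The compartment measures 70 mm (x) by 232 mm (y) inside; all four walls stand 37 mm above its floor; the front one is 34 mm thick. With the tray out, this point lies 65 mm in front of the dryer's front edge, shut 30 mm behind it
- tray_front (a point): point on the outer face of the tray's front, at mid width, 30 mm above the worktop, moves with the tray. The front is 240 mm wide, 34 mm thick, reaches from 4 to 45 mm above the worktop and when shut stands 40 mm proud of the dryer's housing (135 mm high) behind it. Push here along the dryer's +x to shut the tray
- dial (a joint): turn of the dial in rad, 0 at the off stop (white mark towards the dryer's -x, the robot), growing clockwise seen from above; a click stop every 0.524 rad (30 degrees) up to the eighth (4.189). Third click: 1.571, mark towards the dryer's +y (left). It starts at the fifth to eighth click, so turn it back. Left within 10 degrees of a click it snaps in. Needs up to 0.1 N m
- dial_grip (a point): point on the dial's axis, 40 mm above the console's top, at the height to grip the dial's bar: a grey bar 46 mm long, 14 mm thick, free from 12 to 50 mm above the console, on a disc 54 mm in diameter. The point turns with the dial: its x axis lies along the bar, away from the white mark; grip across its y axis
- key: the dowel key: wooden, 60 g, loose. Origin: centre of the underside of its round flange (36 mm in diameter, 6 mm thick). Below the origin a dowel 12 mm in diameter and 45 mm long, pointing straight down (-z); above the flange a square grip 22 x 22 mm, reaching to 61 mm above the origin, its faces square to the key's x and y axes. At the start it stands upright in the stand
- key_tip (a point): centre of the lower end of the key's dowel
- key_stand: light wooden block 50 x 50 x 55 mm, fixed on the drainer, with an upright through-hole 20 x 20 mm in its middle. Origin: centre of its underside. The key stands in it with the flange resting on the block's top, 55 mm above this origin
- spice_a: a spice jar on the drainer (may be absent): clear round glass jar with a paper label and a dark brown cap, 41 mm in diameter, 105 mm tall, 110 g; standing upright at the start. Origin: centre of its underside, z up along the jar. It can be gripped across its diameter anywhere above 20 mm. The spice jars look alike
- spice_b: a spice jar on the drainer (may be absent): clear round glass jar with a paper label and a dark brown cap, 41 mm in diameter, 105 mm tall, 110 g; standing upright at the start. Origin: centre of its underside, z up along the jar. It can be gripped across its diameter anywhere above 20 mm. The spice jars look alike
- spice_c: a spice jar on the drainer (may be absent): clear round glass jar with a paper label and a dark brown cap, 41 mm in diameter, 105 mm tall, 110 g; standing upright at the start. Origin: centre of its underside, z up along the jar. It can be gripped across its diameter anywhere above 20 mm. The spice jars look alike
- salt_shaker: the salt shaker on the drainer (may be absent): glass with a rounded metal cap, 44 mm in diameter up to 70 mm, 34 mm at the top, 90 mm tall, 100 g; standing upright at the start. Origin: centre of its underside, z up. Grip it across its diameter, about 62 mm up
- timer: round wind-up kitchen timer: white base, grey upper ring, 57 mm in diameter, 46 mm tall, 120 g, loose, at the start standing on the worktop in front of the dryer's tray. Only to be set aside; its ring does not turn. Origin: centre of its underside, z up. Grip it across its diameter, about 30 mm up
- coaster: round cork coaster, 72 mm in diameter, 4 mm thick, fixed on the drainer. Origin: centre of its underside
- pepper_mill: bystander: dark wooden pepper mill, 58 mm in diameter, 135 mm tall, on the drainer behind the jars; leave it alone. Origin: centre of its underside

How it is judged:
By the outcome, as a careful person would: the job done as asked, in the order asked, and still so for the second after the job is handed in, with the robot touching nothing.
Of spice_a, spice_b, spice_c, salt_shaker only 3 to 4 are there at a start; the rules pass over those that are not, and their reading is None.
At some moment in a run one of timer may be knocked a few centimetres aside while the robot is not near it.
It also fails if it takes over 210 s, if anything falls off the work surface, if the arm or the gripper's body presses on something with over 40 N, if the wrist force passes 120 N, or if a joint passes its speed limit or range.

ROBOT

A 6-joint arm with a two-finger parallel gripper is mounted at the origin on a cart in front of the work surface, level with it; the furniture and walls round the work are solid. World frame = base frame: x ahead of the robot, y to its left, z up, the work surface at z = 0. Lengths are in m, angles in rad, forces in N, time in s.
With the tool pointing down it reaches from about 0.35 to 0.85 m from the base axis. Payload 8.1 kg.
Tool frame: the origin (TCP) lies on the centre line of the jaws, within the pads' length; the fingertips stand 14 mm ahead of it and the grasp point (between the pads) lies 5 mm behind it; z points along the fingers, y is the line along which they close (so a half turn about z gives the same grasp; the last joint's range is limited). The gripper opens to 85 mm and grips with 20 to 120 N. Pads are 22 mm wide; open, the fingers measure 114 mm over their backs; the gripper's body (76 mm by 85 mm) begins 54 mm behind the grasp point. The pads swing forward as they close: fully open they stand 13 mm farther back than shut.
Start: joints at [-0.085, 0.13, 1.488, -0, 1.523, -0.085], TCP at [0.6, 0, 0.219] pointing down, gripper open.
Joint ranges: [-2.96, 2.96], [-0.89, 2.26], [0.02, 2.5], [-1.34, 4.48], [0, 2.73], [-2.66, 2.66]. Speed limits (rad/s): [2.39, 2.39, 2.79, 3.14, 3.14, 3.14].

INTERFACE

Orientations are given as a unit quaternion [w, x, y, z].
In Python, from bench import arm gives the robot as it stands.
- The arm moves only by the shell command python3 -m creep 'ROWS' [OPENING] [FORCE]. ROWS is JSON, one flat list of numbers, 4 for each row, row after row: the shift along the tool's x, y, z in m, then the turn about the tool's z in degrees. In form: [dx, dy, dz, roll, dx, dy, dz, roll, ...]. A call has 1 to 20 rows; each row is the pose to reach, as a shift and turn from the pose commanded when the call began, along the tool's axes at that moment; what a row does not reach only later rows make up. A row lasts 1/12 s, in which the tool goes at most 41.7 mm and 7.16 degrees, less where a joint would pass 70% of its speed; a pose out of reach is approached as far as the arm can. A call with a gripper value outside its range is refused whole. OPENING is the opening, from 0 (shut) to 1 (fully open), set as the call begins (- or left out, the last holds). The fingers move at their own pace and stop on an object; FORCE is the grip in N (left out, the last holds). Time passes only in rows, so rows that repeat a pose let the fingers close. It gives the time, the measured TCP pose, the force, the opening and the grip force at its end, in the units of the state.
- arm.read_state(): the state, without advancing time (a new reading comes with each control period).
- arm.grab_frame(name): name is "scene" or "side" or "wrist"; returns a dict with "image" (420x560x3 uint8, red, green, blue), "fx", "fy", "cx", "cy" (pixels), "cam_to_world" (4x4, takes a point from camera to world coordinates); the wrist camera has in their place "mount" (4x4, takes a point from camera to tool coordinates, whose origin is the TCP and whose axes are the flange's). Camera axes: x right, y down, z forward; pixel columns grow to the right and rows downward; lengths in m; the calibration is good to about 2 mm. A picture is of the moment at which its call begins: read the wrist's pose just before it. There is no depth.
- arm.job_done(): hands the job in; it is judged then, once.
The state is a dict: "time_s": time; "joints": joint angles; "joint_vel": joint speeds; "tau": joint torques, N m; "position": TCP position; "eef_rot": TCP orientation; "force": force on the tool from outside, world axes, zero at the start; "moment": the same for the moment, N m; "finger_gap": finger opening in m; "finger_force": force on a finger pad.
Only numpy, scipy, OpenCV 4.12 (cv2) and the standard library are available. Lean on these libraries where they do the work, as an engineer would, in place of code of your own. Each camera call takes 0.05 s, during which the arm holds its last target. There are 200 camera calls.

## Working session

There is one attempt and no reset: what is moved stays moved. The work goes in short steps, Python scripts to look and compute and a shell command to move; the robot and the scene stay as the last step left them, time stands still between calls to the robot, and variables do not carry over. Pictures are saved under pics/ and viewed, at most 14 in all, crops included, and the job is handed in when it is done.

```bash
ls; mkdir -p pics; cat > h.py <<'E'
import numpy as np, cv2
from bench import arm
def snap(n,f=None):
    s=arm.read_state(); d=arm.grab_frame(n)
    if f: cv2.imwrite('pics/'+f,d['image'][:,:,::-1])
    d['s']=s; return d
from scipy.spatial.transform import Rotation as R
def T(d):
    if 'cam_to_world' in d: return np.array(d['cam_to_world'])
    q=d['s']['eef_rot'];M=np.eye(4);M[:3,:3]=R.from_quat([q[1],q[2],q[3],q[0]]).as_matrix();M[:3,3]=d['s']['position']
    return M@np.array(d['mount'])
def ray(d,u,v,z):
    M=T(d);r=M[:3,:3]@np.array([(u-d['cx'])/d['fx'],(v-d['cy'])/d['fy'],1]);o=M[:3,3]
    return (o+r*(z-o[2])/r[2]).round(4)
def proj(d,p):
    M=np.linalg.inv(T(d));q=M[:3,:3]@np.array(p)+M[:3,3]
    return (d['fx']*q[0]/q[2]+d['cx'],d['fy']*q[1]/q[2]+d['cy'])
def st():
    s=arm.read_state();print({k:np.round(s[k],4).tolist() for k in('time_s','position','eef_rot','force','finger_gap','finger_force','joints')})
E
python3 - <<'E'
from h import *
import pickle
for n in('scene','side','wrist'):
    d=snap(n,n+'0.png');pickle.dump(d,open(n+'0.pkl','wb'));print(n,T(d).round(3).tolist(),d['fx'])
st()
E
```

```text
pics
scene [[0.504, -0.617, 0.604, -0.254], [-0.863, -0.374, 0.338, -0.529], [0.018, -0.692, -0.721, 1.038], [0.0, 0.0, 0.0, 1.0]] 473.0509927833575
side [[0.936, -0.162, 0.314, 0.148], [-0.353, -0.392, 0.85, -1.135], [-0.015, -0.906, -0.424, 0.644], [0.0, 0.0, 0.0, 1.0]] 448.49154761977167
wrist [[1.0, 0.001, -0.002, 0.599], [-0.0, -0.953, -0.303, 0.079], [-0.002, 0.303, -0.953, 0.372], [0.0, 0.0, 0.0, 1.0]] 364.41613545573523
{'time_s': 0.15, 'position': [0.5995, 0.0, 0.2185], 'eef_rot': [-0.0006, 0.7071, 0.7071, -0.0005], 'force': [-0.5419, -0.0064, 0.6631], 'finger_gap': 0.0852, 'finger_force': 0.0, 'joints': [-0.0854, 0.131, 1.4891, -0.0, 1.523, -0.0854]}
```

View pics/scene0.png

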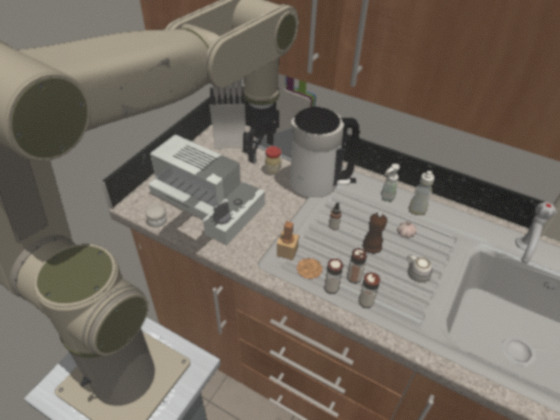

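View pics/side0.png

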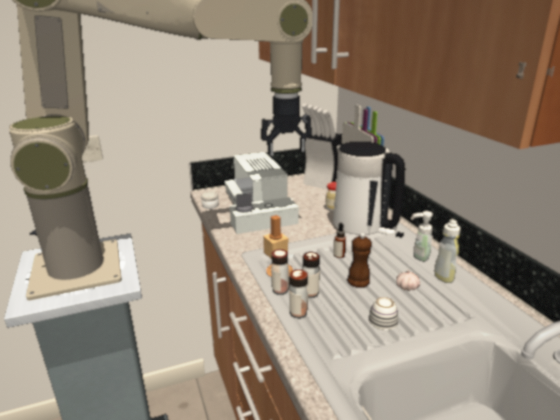

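```bash
python3 - <<'E'
from h import *
a=cv2.imread('pics/scene0.png')
b=a[125:315,140:400]; cv2.imwrite('pics/c1.png',cv2.resize(b,None,fx=3,fy=3,interpolation=cv2.INTER_CUBIC))
E
```

```text
(no output)
```

View pics/c1.png

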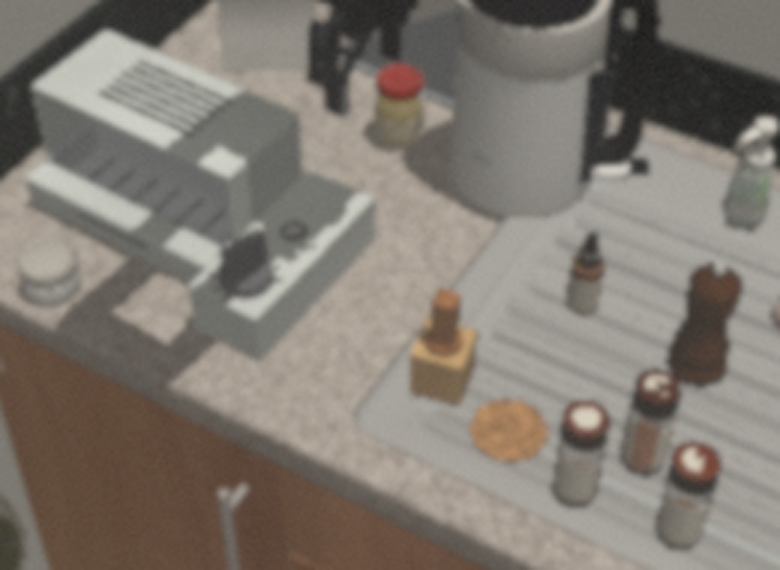

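```bash
cat >> h.py <<'E'
def tri(obs):
    A=np.zeros((3,3));b=np.zeros(3)
    for d,u,v in obs:
        M=T(d);r=M[:3,:3]@np.array([(u-d['cx'])/d['fx'],(v-d['cy'])/d['fy'],1]);r/=np.linalg.norm(r)
        P=np.eye(3)-np.outer(r,r);A+=P;b+=P@M[:3,3]
    return np.linalg.solve(A,b).round(4)
E
python3 - <<'E'
from h import *
import pickle
S,D=[pickle.load(open(n+'0.pkl','rb')) for n in('scene','side')]
c=lambda u,v:(140+u/3,125+v/3)
for n,u,v,z in [('hoodFL',36,88,.135),('hoodBL',105,32,.135),('hoodFR',228,165,.135),('hoodBR',298,118,.135),('hole',294,230,.06),('consFR',262,330,.06),('consBR',373,200,.06),('timer',47,262,.046),('standtop',444,348,.055),('keytop',446,298,.116),('coaster',508,430,.004),('j1',585,416,.105),('j2',657,384,.105),('j3',696,460,.105)]:
    print(n,ray(S,*c(u,v),z))
for a,b in [((585,416),(280,254)),((657,384),(311,256)),((696,460),(298,275)),((446,298),(276,219))]:
    print(tri([(S,*c(*a)),(D,*b)]))
E
```

```text
hoodFL [0.5342 0.3455 0.135 ]
hoodBL [0.6437 0.3457 0.135 ]
hoodFR [0.5397 0.1147 0.135 ]
hoodBR [0.6323 0.0962 0.135 ]
hole [0.561  0.0574 0.06  ]
consFR [0.436  0.0099 0.06  ]
consBR [0.6383 0.0134 0.06  ]
timer [0.4109 0.2459 0.046 ]
standtop [ 0.5074 -0.1422  0.055 ]
keytop [ 0.5123 -0.139   0.116 ]
coaster [ 0.4907 -0.2209  0.004 ]
j1 [ 0.4642 -0.2994  0.105 ]
j2 [ 0.5274 -0.3372  0.105 ]
j3 [ 0.4698 -0.3965  0.105 ]
[ 0.4623 -0.3001  0.1085]
[ 0.5232 -0.3383  0.1108]
[ 0.4662 -0.3972  0.1101]
[ 0.5135 -0.1384  0.1147]
```

View pics/wrist0.png

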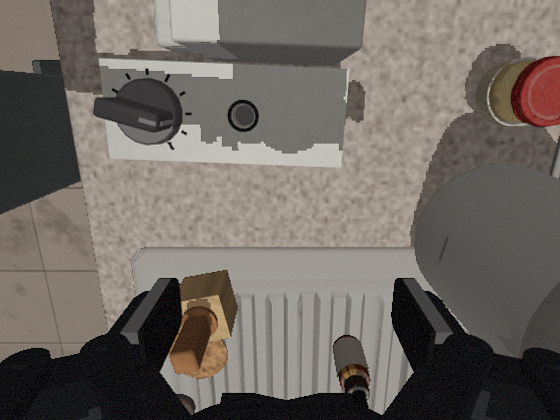

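```bash
python3 -m creep '[0.06,-0.05,0,0, 0.12,-0.1,0,0, 0.15,-0.13,0,0, 0.18,-0.16,0,0, 0.2,-0.18,0,0, 0.21,-0.18,0,0, 0.21,-0.18,0,0, 0.21,-0.18,0,0, 0.21,-0.18,0,0]' 1 && python3 - <<'E'
from h import *
import pickle
d=snap('wrist','w1.png');pickle.dump(d,open('w1.pkl','wb'))
D=pickle.load(open('wrist0.pkl','rb'))
for n,u,v,z in [('FR',110,158,.06),('BR',341,167,.06),('hole',243,115,.06),('dial',150,110,.07),('stand',207,300,.055),('hoodBR',362,5,.135)]:
    print(n,ray(D,u,v,z))
E
```

```text
time_s: 0.9
position: [0.4191, 0.2111, 0.2194]
eef_rot: [0.0, 0.706, 0.708, 0.0]
force: [-0.1, -0.9, 0.3]
finger_gap: 0.0854
finger_force: 0.0
FR [0.4466 0.0274 0.06  ]
BR [0.6453 0.0197 0.06  ]
hole [0.5622 0.0632 0.06  ]
dial [0.4892 0.0676 0.07  ]
stand [ 0.5196 -0.1143  0.055 ]
hoodBR [0.642  0.1284 0.135 ]
```

View pics/w1.png

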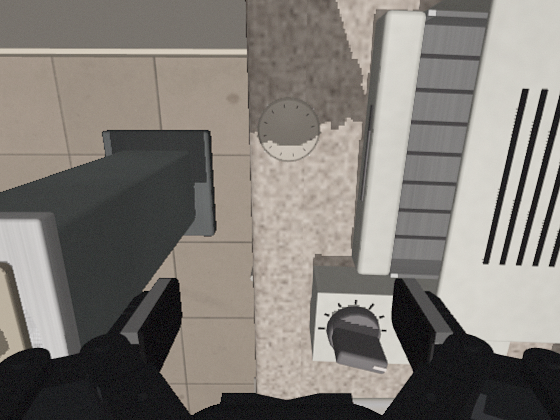

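```bash
python3 - <<'E'
from h import *
import pickle
d=pickle.load(open('w1.pkl','rb'))
for n,u,v,z in [('timer',289,129,.046),('trayL',375,12,.045),('trayR',358,272,.045),('consFL',316,290,.06),('consFR',312,360,.06),('dial',354,326,.07)]:
    print(n,ray(d,u,v,z))
E
```

```text
timer [0.4202 0.2615 0.046 ]
trayL [0.4889 0.3537 0.045 ]
trayR [0.4897 0.1221 0.045 ]
consFL [0.447  0.1103 0.06  ]
consFR [0.4452 0.0287 0.06  ]
dial [0.484  0.0769 0.07  ]
```

```bash
python3 -m creep '[0.025,0,0.02,0, 0.05,0,0.05,0, 0.05,0,0.08,0, 0.05,0,0.11,0, 0.05,0,0.11,0,0.05,0,0.11,0]' && python3 - <<'E'
from h import *
import pickle
d=snap('wrist','w2.png');pickle.dump(d,open('w2.pkl','wb'))
print(proj(d,[.4202,.2615,.046]),T(d)[:3,3])
E
```

```text
time_s: 1.45
position: [0.4191, 0.2584, 0.1078]
eef_rot: [-0.001, 0.708, 0.707, -0.002]
force: [0.4, 0.0, -0.1]
finger_gap: 0.0855
finger_force: 0.0
(np.float64(290.21272180316237), np.float64(221.8205187704312)) [0.41887505 0.33747397 0.26094681]
```

View pics/w2.png

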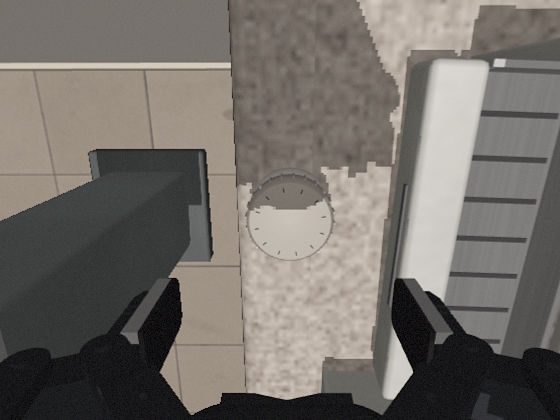

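```bash
python3 -m creep '[0.005,0.001,0.03,0, 0.005,0.001,0.055,0, 0.005,0.001,0.075,0, 0.005,0.001,0.083,0, 0.005,0.001,0.083,0, 0.005,0.001,0.083,0]' && python3 -m creep '[0,0,0,0,0,0,0,0,0,0,0,0,0,0,0,0,0,0,0,0,0,0,0,0,0,0,0,0,0,0,0,0]' 0.3 40; python3 -m creep '[0,0,-0.03,0,0,0,-0.07,0,0,0,-0.1,0,0,0,-0.14,0,-0.04,0,-0.18,0,-0.08,0.01,-0.19,0,-0.12,0.02,-0.19,0,-0.16,0.03,-0.19,0,-0.2,0.04,-0.19,0,-0.24,0.05,-0.19,0,-0.28,0.06,-0.19,0,-0.32,0.07,-0.19,0,-0.36,0.07,-0.19,0,-0.39,0.07,-0.19,0,-0.42,0.07,-0.19,0,-0.42,0.07,-0.19,0,-0.42,0.07,-0.19,0]' && python3 - <<'E'
from h import *
import pickle
d=snap('wrist','w3.png');pickle.dump(d,open('w3.pkl','wb'))
E
```

```text
time_s: 2.0
position: [0.4225, 0.2653, 0.0284]
eef_rot: [0.0, 0.707, 0.707, 0.001]
force: [0.9, -0.4, 1.1]
finger_gap: 0.0856
finger_force: 0.0
time_s: 2.67
position: [0.4231, 0.2669, 0.0323]
eef_rot: [0.0, 0.707, 0.707, 0.002]
force: [-16.9, -5.2, 45.5]
finger_gap: 0.0256
finger_force: 24.7
time_s: 4.08
position: [0.4908, -0.1565, 0.2167]
eef_rot: [0.0, 0.708, 0.706, 0.0]
force: [-0.6, -0.2, -0.6]
finger_gap: 0.0255
finger_force: 0.0
```

View pics/w3.png

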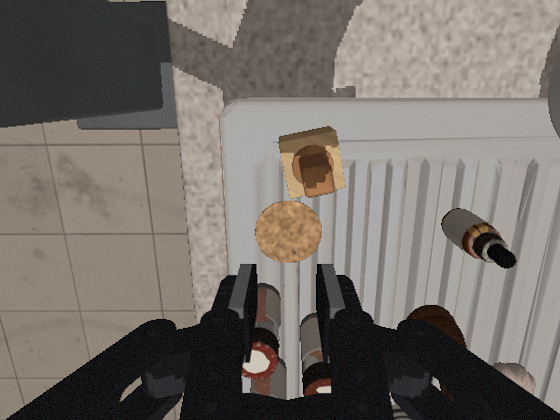

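```bash
python3 - <<'E'
from h import *
import pickle
d=pickle.load(open('w3.pkl','rb'))
print(np.array(d['mount']).round(4).tolist(),d['cx'],d['cy'],d['fx'],d['fy'])
print('coaster',ray(d,289,232,.004), 'jars',ray(d,258,362,.105),ray(d,320,388,.105))
S=snap('scene','s1.png');print(S['cx'],S['cy'],S['fy'])
for p in [(0.4908,-0.1565,0.2167-.0),(0.4908,-0.1565,0.2167-.014),(.4202,.2615,.046)]: print(proj(S,p))
a=cv2.imread('pics/s1.png')
b=np.vstack([cv2.resize(a[50:300,220:400],None,fx=2.4,fy=2.4,interpolation=cv2.INTER_CUBIC)])
c=cv2.resize(a[150:280,110:250],None,fx=2.5,fy=2.5,interpolation=cv2.INTER_CUBIC)
o=np.zeros((600,790,3),np.uint8);o[:600,:432]=b[:600];o[:c.shape[0],435:435+c.shape[1]]=c
cv2.imwrite('pics/c2.png',o)
E
```

```text
[[-0.0002, -0.9528, -0.3035, 0.0787], [1.0, -0.0, -0.0006, -0.001], [0.0006, -0.3035, 0.9528, -0.1534], [0.0, 0.0, 0.0, 1.0]] 286.2383856432825 211.2316711495999 364.41613545573523 364.41613545573523
coaster [ 0.4924 -0.2178  0.004 ] jars [ 0.4643 -0.3013  0.105 ] [ 0.5195 -0.3298  0.105 ]
276.07238167380495 216.97607969955888 473.0509927833575
(np.float64(292.1169571996574), np.float64(204.70334037324363))
(np.float64(291.87973478328223), np.float64(208.6994357003741))
(np.float64(153.62718527558752), np.float64(208.43853945533405))
```

View pics/c2.png

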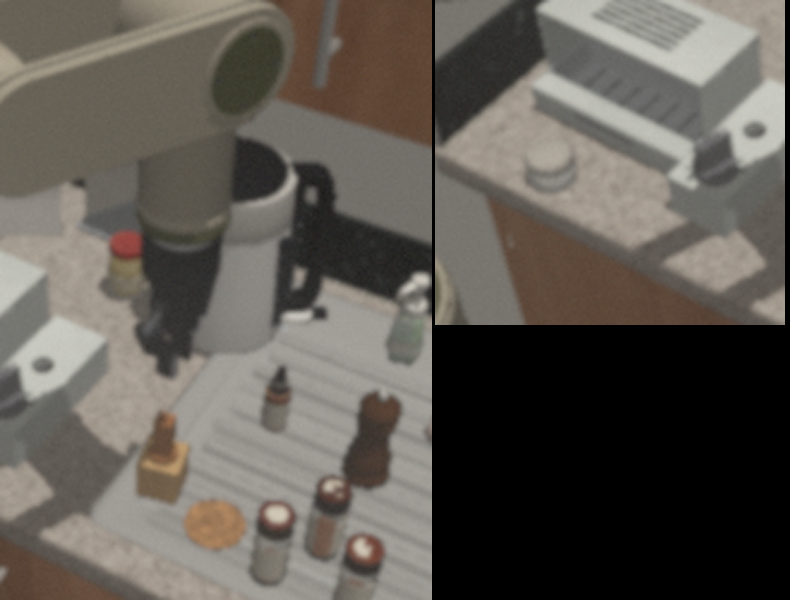

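```bash
python3 - <<'E'
from h import *
import pickle
S0,D0=[pickle.load(open(n+'0.pkl','rb')) for n in('scene','side')]
S=snap('scene');D=snap('side')
def cr(d,x,y):
    return cv2.resize(d['image'][y:y+50,x:x+65,::-1],None,fx=6,fy=6,interpolation=cv2.INTER_CUBIC)
o=np.vstack([np.hstack([cr(S0,125,188),cr(S,125,188)]),np.hstack([cr(D0,180,175),cr(D,180,175)])])
cv2.imwrite('pics/c3.png',o)
for d in(S,D):print(proj(d,[.4202,.2635,.046]))
E
```

```text
(np.float64(153.09953043995034), np.float64(208.18801613792422))
(np.float64(209.15078335493607), np.float64(192.989369397867))
```

View pics/c3.png

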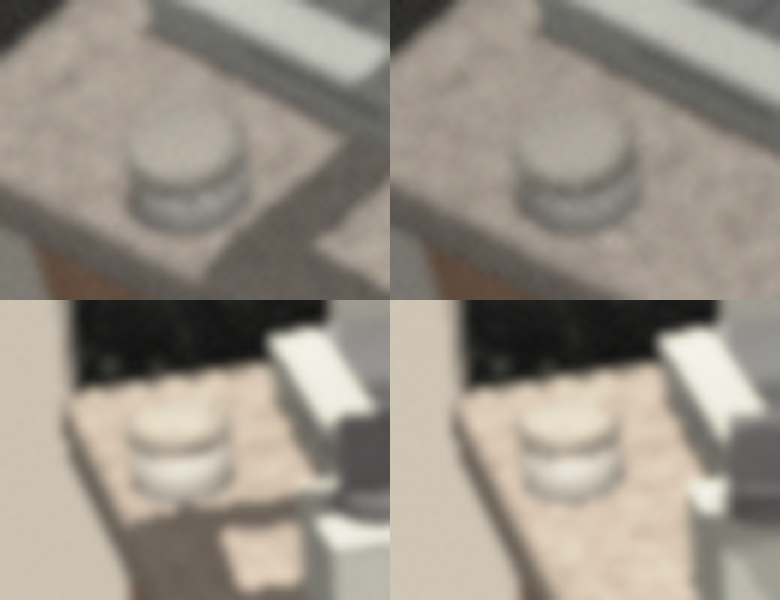

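```bash
python3 -m creep '[0.04,-0.007,0,0,0.08,-0.014,0,0,0.12,-0.021,0,0,0.16,-0.028,0,0,0.2,-0.035,0,0,0.24,-0.042,0,0,0.28,-0.049,0,0,0.32,-0.056,0,0,0.36,-0.063,0,0,0.39,-0.07,0.03,0,0.41,-0.07,0.06,0,0.42,-0.07,0.09,0,0.42,-0.07,0.12,0,0.42,-0.07,0.14,0,0.42,-0.07,0.16,0,0.42,-0.07,0.18,0,0.42,-0.07,0.19,0,0.42,-0.07,0.2,0,0.42,-0.07,0.2,0]' 1; python3 -m creep '[0,0,0.003,0,0,0,0.006,0,0,0,0.009,0,0,0,0.012,0,0,0,0.012,0]'
```

```text
time_s: 5.87
position: [0.4195, 0.265, 0.0148]
eef_rot: [-0.0, 0.707, 0.707, -0.001]
force: [0.1, -0.4, -0.1]
finger_gap: 0.0854
finger_force: 0.0
time_s: 6.28
position: [0.421, 0.2649, 0.0042]
eef_rot: [-0.0, 0.707, 0.707, -0.0]
force: [-0.0, -0.0, 0.6]
finger_gap: 0.0856
finger_force: 0.0
```

```bash
python3 -m creep '[0,0,0,0,0,0,0,0,0,0,0,0,0,0,0,0,0,0,0,0,0,0,0,0]' 0.5 30; python3 - <<'E'
from h import *
d=snap('wrist','w4.png')
E
```

```text
time_s: 6.78
position: [0.4211, 0.2651, 0.005]
eef_rot: [0.0, 0.707, 0.707, 0.0]
force: [-2.7, -1.1, 5.3]
finger_gap: 0.0552
finger_force: 31.2
```

View pics/w4.png

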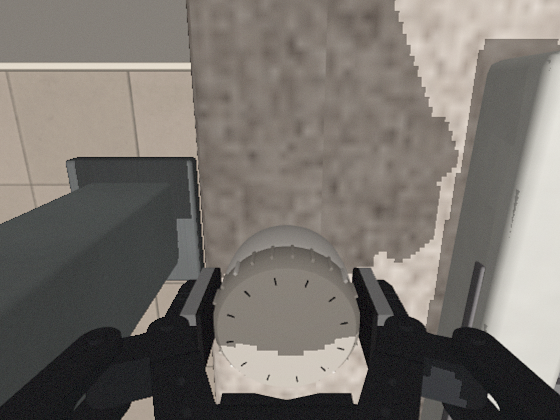

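```bash
python3 - <<'E'
from h import *
import pickle
d=snap('wrist')
print(ray(d,288,322,.046),d['s']['position'])
S,D=[pickle.load(open(n+'0.pkl','rb')) for n in('scene','side')]
for p in [(.4924,-.2178,.004),(.464,-.301,.105),(.5195,-.3298,.105),(.5622,.0632,.06)]: print(proj(S,p),proj(D,p))
d=pickle.load(open('w3.pkl','rb'))
im=d['image'];h=cv2.cvtColor(im,cv2.COLOR_RGB2HSV)
m=((h[...,0]<20)&(h[...,1]>60)).astype(np.uint8); m[:203]=0;m[268:]=0;m[:,:250]=0;m[:,330:]=0
ys,xs=np.nonzero(m);print(xs.min(),xs.max(),ys.min(),ys.max(),xs.mean(),ys.mean());print('coaster',ray(d,xs.mean(),ys.mean(),.004))
E
```

```text
[0.4207 0.2664 0.046 ] [0.42113287 0.26507805 0.00496588]
(np.float64(308.6175158497897), np.float64(267.4491995616673)) (np.float64(279.7792960279736), np.float64(271.49843815998065))
(np.float64(335.55846844454993), np.float64(263.9873725205108)) (np.float64(280.692450636808), np.float64(255.53388525992614))
(np.float64(355.0859891474385), np.float64(253.8797276659143)) (np.float64(307.7823171279138), np.float64(256.8591743922942))
(np.float64(236.57155029579582), np.float64(200.71101122463853)) (np.float64(268.1263937463595), np.float64(205.34861741876227))
255 321 203 265 287.9397031539889 231.7226345083488
coaster [ 0.4912 -0.2175  0.004 ]
```

```bash
python3 -m creep '[0,0,-0.03,0,0,0,-0.07,0,0,0,-0.1,0,0,0,-0.14,0,-0.04,0,-0.17,0,-0.08,0,-0.18,0,-0.12,0,-0.18,0,-0.16,0,-0.18,0,-0.2,0.01,-0.18,0,-0.24,0.02,-0.18,0,-0.28,0.03,-0.18,0,-0.32,0.04,-0.18,0,-0.36,0.05,-0.18,0,-0.39,0.055,-0.18,0,-0.42,0.06,-0.18,0,-0.45,0.068,-0.18,0,-0.47,0.071,-0.18,0,-0.484,0.071,-0.18,0,-0.484,0.071,-0.18,0,-0.484,0.071,-0.18,0]'; python3 -m creep '[0,0,0.03,0,0,0,0.06,0,0,0,0.09,0,0,0,0.115,0,0,0,0.135,0,0,0,0.15,0,0,0,0.16,0,0,0,0.167,0,0,0,0.171,0,0,0,0.174,0,0,0,0.176,0,0,0,0.176,0,0,0,0.176,0]'
```

```text
time_s: 8.55
position: [0.4916, -0.219, 0.184]
eef_rot: [-0.001, 0.708, 0.707, 0.0]
force: [-1.1, 1.5, -1.1]
finger_gap: 0.0551
finger_force: 33.2
time_s: 9.63
position: [0.4921, -0.2184, 0.013]
eef_rot: [-0.001, 0.707, 0.707, -0.0]
force: [-21.7, 12.8, 39.8]
finger_gap: 0.0551
finger_force: 38.9
```

```bash
python3 -m creep '[0,0,-0.002,0,0,0,-0.004,0,0,0,-0.004,0,0,0,-0.004,0]'; python3 -m creep '[0,0,0,0,0,0,0,0,0,0,0,0,0,0,0,0,0,0,-0.03,0,0,0,-0.06,0,0,0,-0.1,0,0.02,0,-0.14,0,0.04,0,-0.18,0,0.06,0,-0.2,0,0.07,0,-0.2,0,0.07,0,-0.2,0,0.07,0,-0.2,0]' 1; python3 - <<'E'
from h import *
import pickle
d=snap('wrist','w5.png');pickle.dump(d,open('w5.pkl','wb'))
st()
E
```

```text
time_s: 9.97
position: [0.4928, -0.2192, 0.0132]
eef_rot: [0.001, 0.707, 0.707, 0.0]
force: [-1.4, 1.9, 6.2]
finger_gap: 0.0556
finger_force: 35.8
time_s: 11.05
position: [0.4917, -0.1487, 0.2116]
eef_rot: [-0.0, 0.707, 0.708, -0.0]
force: [0.2, 0.4, -1.7]
finger_gap: 0.0856
finger_force: 0.0
{'time_s': 11.1, 'position': [0.4912, -0.1491, 0.2107], 'eef_rot': [-0.001, 0.707, 0.7073, -0.0006], 'force': [-1.0022, 0.8774, -0.4719], 'finger_gap': 0.0856, 'finger_force': 0.0, 'joints': [-0.3942, -0.0989, 1.7357, -0.0004, 1.5071, -0.3946]}
```

View pics/w5.png

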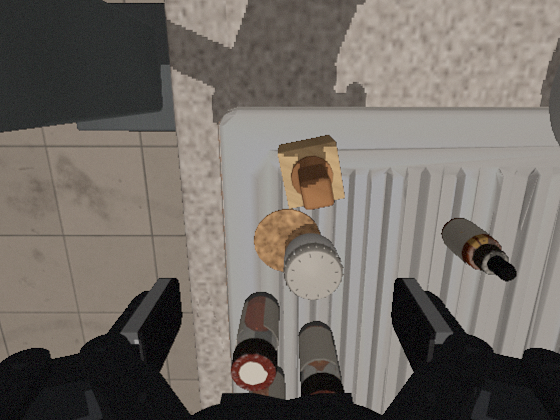

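```bash
python3 - <<'E'
from h import *
import pickle
d=pickle.load(open('w5.pkl','rb'))
for z in(.05,.054):print(ray(d,314,273,z))
print(ray(d,287,240,.008),'stand',ray(d,297,178,.06),ray(d,324,142,.06),ray(d,280,151,.06),ray(d,345,198,.06),ray(d,288,207,.06))
print('base',ray(d,309,245,.03))
E
```

```text
[ 0.5171 -0.2324  0.05  ]
[ 0.5168 -0.2303  0.054 ]
[ 0.4912 -0.2155  0.008 ] stand [ 0.4996 -0.1373  0.06  ] [ 0.5216 -0.1069  0.06  ] [ 0.4852 -0.1144  0.06  ] [ 0.5414 -0.155   0.06  ] [ 0.492  -0.1632  0.06  ]
base [ 0.5131 -0.2118  0.03  ]
```

```bash
python3 -m creep '[-0.04,0.012,0,0,-0.075,0.025,0.02,0,-0.082,0.025,0.05,0,-0.082,0.025,0.085,0,-0.082,0.025,0.12,0,-0.082,0.025,0.15,0,-0.082,0.025,0.175,0,-0.082,0.025,0.19,0,-0.082,0.025,0.199,0,-0.082,0.025,0.199,0,-0.082,0.025,0.199,0]'; python3 -m creep '[0,0,0,0,0,0,0,0,0,0,0,0,0,0,0,0,0,0,0,0,0,0,0,0,0,0,-0.005,0,0,0,-0.015,0,0,0,-0.03,0,0,0,-0.03,0,0,0,-0.03,0]' 0.5 30; python3 - <<'E'
from h import *
import pickle
d=snap('wrist','w6.png');pickle.dump(d,open('w6.pkl','wb'))
E
```

```text
time_s: 12.02
position: [0.5161, -0.2312, 0.0125]
eef_rot: [-0.001, 0.707, 0.707, -0.0]
force: [0.7, 0.1, 0.5]
finger_gap: 0.0855
finger_force: 0.0
time_s: 12.93
position: [0.5182, -0.2316, 0.045]
eef_rot: [0.002, 0.707, 0.707, 0.0]
force: [-0.6, -0.0, -1.2]
finger_gap: 0.0555
finger_force: 32.3
```

View pics/w6.png

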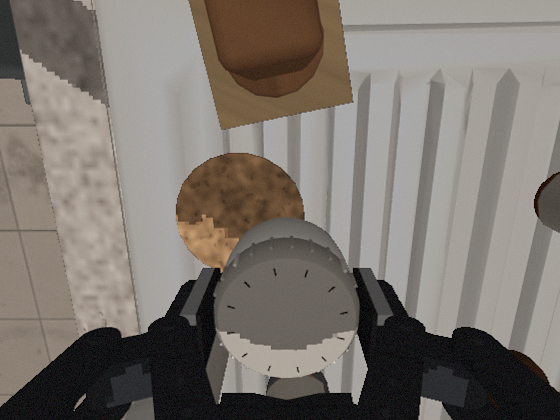

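```bash
python3 - <<'E'
from h import *
import pickle
d=pickle.load(open('w6.pkl','rb'))
print('timer',ray(d,287,310,.086),'coaster',ray(d,240,213,.008),d['s']['position'],d['s']['eef_rot'])
E
```

```text
timer [ 0.5173 -0.2253  0.086 ] coaster [ 0.4918 -0.2145  0.008 ] [ 0.51822706 -0.23156882  0.04502215] [1.55861430e-03 7.07065420e-01 7.07146271e-01 4.61860852e-04]
```

```bash
python3 -m creep '[0.005,-0.012,0,0,0.0095,-0.0255,0,0,0.0095,-0.0255,0,0,0.0095,-0.0255,0.01,0,0.0095,-0.0255,0.016,0,0.0095,-0.0255,0.02,0,0.0095,-0.0255,0.023,0,0.0095,-0.0255,0.025,0,0.0095,-0.0255,0.025,0]'
```

```text
time_s: 13.73
position: [0.4913, -0.2213, 0.0176]
eef_rot: [-0.001, 0.707, 0.707, -0.0]
force: [-0.2, -0.8, -1.1]
finger_gap: 0.0555
finger_force: 32.4
```

```bash
python3 -m creep '[0,0,0.0015,0,0,0,0.0015,0,0,0,0.003,0,0,0,0.003,0]';  python3 -m creep '[0,0,0,0,0,0,0,0,0,0,0,0]' 0.7; python3 -m creep '[0,0,0,0,0,0,0,0,0,0,0,0]' 1;python3 - <<'E'
from h import *
import pickle
d=snap('wrist','w7.png')
E
python3 -m creep '[0,0,-0.03,0,0,0,-0.06,0,0,0,-0.1,0,0.02,0,-0.14,0,0.04,0,-0.18,0,0.07,0.01,-0.19,0,0.09,0.02,-0.19,0,0.09,0.02,-0.19,0,0.09,0.02,-0.19,0]' 1; python3 - <<'E'
from h import *
import pickle
d=snap('wrist','w8.png');pickle.dump(d,open('w8.pkl','wb'))
for p in [(.491,-.2155,.054),(.491,-.2155,.008)]:print(proj(d,p))
print(d['s']['position'])
a=cv2.imread('pics/w7.png');b=cv2.imread('pics/w8.png')
cv2.imwrite('pics/c4.png',cv2.resize(np.hstack([b[100:400,150:430],a[100:400,150:430]]),None,fx=1.4,fy=1.4))
E
```

```text
time_s: 14.07
position: [0.4919, -0.2216, 0.0156]
eef_rot: [0.0, 0.707, 0.707, 0.0]
force: [1.1, -0.2, -0.8]
finger_gap: 0.0552
finger_force: 32.3
time_s: 14.32
position: [0.4917, -0.2216, 0.0157]
eef_rot: [0.0, 0.707, 0.707, 0.0]
force: [-0.4, -0.4, 0.7]
finger_gap: 0.0598
finger_force: 0.0
time_s: 14.57
position: [0.4915, -0.2215, 0.0155]
eef_rot: [0.0, 0.707, 0.707, 0.0]
force: [-0.2, -0.2, -0.8]
finger_gap: 0.0853
finger_force: 0.0
time_s: 15.37
position: [0.5118, -0.1307, 0.2056]
eef_rot: [0.0, 0.706, 0.708, -0.0]
force: [-0.1, -0.6, -0.3]
finger_gap: 0.0856
finger_force: 0.0
(np.float64(264.9965921282229), np.float64(278.9386192943939))
(np.float64(267.4284051481175), np.float64(257.9494558071098))
[ 0.51179561 -0.1306589   0.20559927]
```

View pics/c4.png

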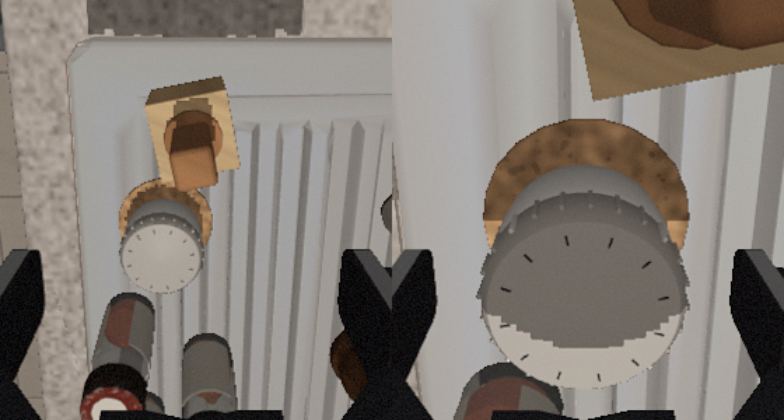

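```bash
python3 - <<'E'
from h import *
import pickle
d=pickle.load(open('w8.pkl','rb'))
c=lambda u,v:(150+u/1.4,100+v/1.4)
for u,v in [(150,104),(226,90),(241,167),(165,182)]:print(ray(d,*c(u,v),.059))
print('key',ray(d,*c(195,167.5),.120))
# segment key (more saturated/darker orange) in full image; report hsv samples
h=cv2.cvtColor(d['image'],cv2.COLOR_RGB2HSV)
for u,v in [(195,168),(195,150),(180,130),(160,140),(230,150),(195,185),(205,135)]:
    x,y=map(int,c(u,v));print((u,v),h[y,x],d['image'][y,x])
S=pickle.load(open('scene0.pkl','rb'));D=pickle.load(open('side0.pkl','rb'))
for p in [(.5123,-.139,.12),(.5075,-.133,.12)]:print(proj(S,p),proj(D,p))
E
```

```text
[ 0.4863 -0.1151  0.059 ]
[ 0.5315 -0.1066  0.059 ]
[ 0.5419 -0.1548  0.059 ]
[ 0.4946 -0.1649  0.059 ]
key [ 0.5128 -0.1342  0.12  ]
(195, 168) [ 13 134 158] [158 111  75]
(195, 150) [ 13 142 117] [117  80  52]
(180, 130) [ 13 151  59] [59 39 24]
(160, 140) [ 17  96 185] [185 155 115]
(230, 150) [ 18  95 187] [187 158 117]
(195, 185) [ 13 132 164] [164 116  79]
(205, 135) [ 12 147  66] [66 43 28]
(np.float64(288.7340360043411), np.float64(223.31024654661147)) (np.float64(275.58377731068856), np.float64(217.41966958660325))
(np.float64(285.8808713098501), np.float64(223.5832565381735)) (np.float64(273.0886302493468), np.float64(216.79563177433286))
```

```bash
python3 - <<'E'
from h import *
import pickle
d=pickle.load(open('w8.pkl','rb'))
h=cv2.cvtColor(d['image'],cv2.COLOR_RGB2HSV).astype(int)
m=((h[...,0]<16)&(h[...,1]>112)&(h[...,2]>135)).astype(np.uint8)
m[:150]=0;m[260:]=0;m[:,:240]=0;m[:,340:]=0
m=cv2.morphologyEx(m,cv2.MORPH_OPEN,np.ones((5,5)))
n,l,s,c=cv2.connectedComponentsWithStats(m);print(s,c)
for i in range(1,n):
    p=np.argwhere(l==i)[:,::-1].astype(np.float32);
    if len(p)>200: 
        hull=cv2.convexHull(p);ap=cv2.approxPolyDP(hull,3,True)[:,0];print(cv2.minAreaRect(p),ap.tolist());print([ray(d,*q,.12)[:2].tolist() for q in ap])
for v in range(195,240,2): print(v,''.join('%4d'%h[v,u,2] for u in range(264,316,3)))
E
```

```text
[[     0      0    560    420 234472]
 [   303    195      6     12     63]
 [   273    209     30     27    665]] [[279.47077263 209.46729673]
 [305.61904762 200.57142857]
 [287.33082707 221.87669173]]
((287.4411926269531, 221.76473999023438), (25.951311111450195, 27.163990020751953), 75.96376037597656) [[302.0, 231.0], [278.0, 235.0], [273.0, 212.0], [297.0, 209.0]]
[[0.5217, -0.1426], [0.5049, -0.1456], [0.5015, -0.1286], [0.518, -0.1264]]
195  189  95 141  77  63  62  61  61  69  59  62  60  73 107 165 179 192 194
197  188 104 143  56  61  62  62  67  68  66  62  65  66 106 161 177 194 191
199  187 119 143  49  60  64  60  62  62  57  60  61  57 107 159 182 191 193
201  185 138 146  56  67  63  66  63  60  58  64  62  60 153 160 189 194 193
203  182 158 144  61  64  66  60  60  61  63  53  64  51 150 157 188 192 195
205  185 179 142  64  63  66  59  60  64  77  91 103  67 155 155 189 190 190
207  185 183 141  62  67  80  92 105 115 122 123 122 101 149 150 182 184 187
209  182 185 129  96 110 124 133 134 130 142 145 142 112 134 167 184 181 181
211  184 183 174 130 134 140 148 154 
[... 417 characters left out ...]
178 115
223  163 189 182 120 159 162 163 160 162 157 158 152 151 119 164 159 150 119
225  176 197 192 156 156 163 164 162 161 160 158 155 158 129 166 160 151 121
227  103 195 196 186 150 166 165 161 163 163 160 158 159 135 164 159 152 123
229  167 190 186 184 147 160 164 163 162 162 161 163 159 144 164 160 152 123
231  150 155 161 188 142 160 161 163 163 164 163 162 153 128 164 159 151 120
233  120 109 152 156 135 164 163 162 157 150 137 142 170 169 159 163 149 119
235  103 115 105  90  95 150 150 139 155 156 127 129 164 163 160 158 149 116
237   98 114 109  91  92  94  82 153 151 108 130 127 166 163 162 157 148 124
239   92 110 115  92  90  97  80 116 140 140  80 127 165 162 161 155 151 123
```

```bash
python3 -m creep '[-0.004,0,0.02,-6,-0.004,0.0005,0.05,-11,-0.004,0.0005,0.08,-11,-0.004,0.0005,0.105,-11,-0.004,0.0005,0.125,-11,-0.004,0.0005,0.138,-11,-0.004,0.0005,0.143,-11,-0.004,0.0005,0.143,-11]'; python3 -m creep '[0,0,0,0,0,0,0,0,0,0,0,0,0,0,0,0,0,0,0,0,0,0,0,0,0,0,0,0,0,0,0,0,0,0,0,0,0,0,0,0]' 0.1 50; python3 - <<'E'
from h import *
import pickle
d=pickle.load(open('wrist0.pkl','rb'))
g=cv2.cvtColor(d['image'],cv2.COLOR_RGB2GRAY)
m=(g[93:138,220:268]<70).astype(np.uint8);n,l,s,c=cv2.connectedComponentsWithStats(m);print(s,c)
for i in range(1,n):
    if s[i,4]>100:
        e=s[i];u=220+e[0]+(e[2]-1)/2;v=93+e[1]+(e[3]-1)/2;print(u,v,ray(d,u,v,.06))
E
```

```text
time_s: 16.08
position: [0.5099, -0.1358, 0.0601]
eef_rot: [-0.002, 0.637, 0.771, -0.001]
force: [0.6, 0.1, 1.1]
finger_gap: 0.0853
finger_force: 0.0
time_s: 16.92
position: [0.5125, -0.1357, 0.0632]
eef_rot: [0.001, 0.636, 0.772, 0.0]
force: [-1.2, -0.2, 5.7]
finger_gap: 0.0216
finger_force: 49.1
[[   0    0   48   45 1547]
 [   8    7   31   32  613]] [[23.51842275 21.98125404]
 [23.45350734 22.04730832]]
243.0 115.5 [0.5622 0.0628 0.06  ]
```

```bash
python3 -m creep '[0,0,-0.02,0,0,0,-0.05,0,0,0,-0.08,0,0.02,0.01,-0.1,3,0.05,0.023,-0.11,6,0.08,0.038,-0.11,9,0.11,0.052,-0.11,12,0.14,0.066,-0.11,12,0.165,0.078,-0.11,12,0.18,0.085,-0.1,12,0.1853,0.087,-0.09,12,0.1853,0.087,-0.085,12,0.1853,0.087,-0.085,12,0.1853,0.087,-0.085,12]'; python3 - <<'E'
from h import *
import pickle
d=snap('wrist','w9.png');pickle.dump(d,open('w9.pkl','wb'))
D=snap('side','d9.png');S=snap('scene','s9.png')
for p in [(.562,.063,.06),(.562,.063,.1)]: print(proj(d,p),proj(S,p),proj(D,p))
st()
g=cv2.cvtColor(d['image'],cv2.COLOR_RGB2GRAY)
a=cv2.resize(d['image'][150:400,170:430,::-1],None,fx=1.5,fy=1.5)
b=cv2.resize(D['image'][150:275,215:345,::-1],None,fx=3,fy=3,interpolation=2)
c=cv2.resize(S['image'][130:255,190:320,::-1],None,fx=3,fy=3,interpolation=2)
print(a.shape,b.shape)
E
```

```text
time_s: 18.08
position: [0.5613, 0.0619, 0.1466]
eef_rot: [-0.0, 0.714, 0.701, -0.001]
force: [0.1, -0.8, -0.9]
finger_gap: 0.0214
finger_force: 49.1
(np.float64(289.16885123020046), np.float64(212.83107321434383)) (np.float64(236.59051135390348), np.float64(200.77585325575612)) (np.float64(268.08748068660555), np.float64(205.3838276120788))
(np.float64(289.5263392611334), np.float64(233.81685992088813)) (np.float64(236.0043306394851), np.float64(190.87049485223832)) (np.float64(267.7880039969874), np.float64(193.56485275183795))
{'time_s': 18.2333, 'position': [0.5623, 0.0619, 0.148], 'eef_rot': [0.0003, 0.7138, 0.7004, 0.0002], 'force': [0.1915, -0.304, -1.3071], 'finger_gap': 0.0214, 'finger_force': 49.0916, 'joints': [0.0192, 0.0818, 1.672, -0.0002, 1.387, 0.0381]}
(375, 390, 3) (375, 390, 3)
```

```bash
python3 -m creep '[0,0,0.015,0,0,0,0.025,0,0,0,0.03,0,0,0,0.034,0,0,0,0.037,0,0,0,0.04,0,0,0,0.044,0,0,0,0.044,0]'
```

```text
time_s: 18.9
position: [0.5617, 0.063, 0.1027]
eef_rot: [-0.0, 0.713, 0.701, -0.0]
force: [0.4, -0.6, -1.1]
finger_gap: 0.0216
finger_force: 49.1
```

```bash
python3 -m creep '[0,0,0.004,0,0,0,0.008,0,0,0,0.012,0,0,0,0.015,0,0,0,0.018,0,0,0,0.02,0,0,0,0.021,0,0,0,0.021,0,0,0,0.021,0,0,0,0.021,0]'; python3 - <<'E'
from h import *
import pickle
D=snap('side','d10.png');S=snap('scene','s10.png')
for d,n in((S,'scene0.pkl'),(D,'side0.pkl')):
    o=pickle.load(open(n,'rb'));df=cv2.absdiff(o['image'],d['image']).sum(2)
    q=[proj(d,p) for p in [(.40,.35,.045),(.40,.12,.045),(.44,.35,.045),(.44,.12,.045),(.40,.24,.045)]]
    print(np.round(q).tolist(),[int(df[int(v)-2:int(v)+3,int(u)-2:int(u)+3].mean()) for u,v in q])
E
```

```text
time_s: 19.73
position: [0.5625, 0.0631, 0.0827]
eef_rot: [0.0, 0.713, 0.701, 0.0]
force: [-0.2, 0.3, 3.6]
finger_gap: 0.0216
finger_force: 49.6
[[126.0, 202.0], [188.0, 232.0], [135.0, 194.0], [197.0, 223.0], [155.0, 216.0]] [6, 10, 4, 8, 23]
[[198.0, 185.0], [213.0, 211.0], [209.0, 184.0], [226.0, 209.0], [205.0, 197.0]] [4, 167, 4, 171, 51]
```

```bash
python3 -m creep '[0,0,0.002,0,0,0,0.004,0,0,0,0.006,0,0,0,0.008,0,0,0,0.008,0,0,0,0.008,0]'; python3 - <<'E'
from h import *
import pickle
D=snap('side','d11.png');S=snap('scene','s11.png')
for d,n in((S,'s1.png'),(D,'side0.pkl')):
    o=cv2.imread('pics/s1.png')[:,:,::-1] if n=='s1.png' else pickle.load(open(n,'rb'))['image']
    df=cv2.absdiff(o,d['image']).sum(2)
    g=cv2.resize(df[150:250,100:240].astype(np.float32),(28,20),interpolation=cv2.INTER_AREA).astype(int)
    print('\n'.join(''.join('%4d'%x for x in r) for r in g))
E
```

```text
time_s: 20.33
position: [0.5634, 0.0632, 0.0788]
eef_rot: [0.001, 0.713, 0.701, 0.001]
force: [-12.2, 0.3, 34.7]
finger_gap: 0.0214
finger_force: 53.8
  58  45  24  17  12  10   9   7   5   6  10  15  17  14  14  12  11   9   9   9  10  12  12  15 255 270 247 250
  10  10  11  10  10   9   8   7   6   5   6  11  15  14  14  11  10  10   9   9  19  55  13  10 296 366 328 316
  11  10  10  11   9   7   5   6   5   6   6   7   7   8  12  15  13  10   8  50 151 172 173 100 248 414 407 350
  11  11   9  10   9   5   6   6   5   7   5   8   5   6   8  13  12  14 122 194 181 217 245 245 266 413 389 247
  11  11   7   7   7   5   6   6   5   6   5   6   7  10  14  35  24  40 172 240 244 251 248 248 276 363 232 210
  12   9   8   9   6   6   5   7   5   7  19  51  11  13  35  30  38  33  28  71 165 237 252 260 262 199 196 201
   9   9   7   6   6   6   6   6   9  25 134 213 171  87  34  43  29  40  40  32  38  69 150 207 189 180 186 182
  10  11   9   9   8   8   6  10  34  85  89 166 176 214 186  74  37  27  33  35  40  34  38  47 114 184 200 311
  13   9   8   9   8   7  11  49 121  99 171 
[... 2870 characters left out ...]
92 103 188 149  18   1
   1   1   1   2   1   2   1   1   1   1   1   1   1   1   1   1   1   1   1   1   2   1  29  51 166 148  27   1
   1   1   1   1   1   1   1   1   2   1   2   1   1   1   1   1   1   1   1   1   1  14 127 173 161 161  47   1
   1   1   1   1   2   2   1   1   1   2   1   1   1   1   1   1   1   1   1   1   1   6  20   5   3   1   1   1
   1   1   1  23  64 102  26   1   1   1   1   2   1   1   1   1   1   1   1   1   2   2   1   1   1   1   1   1
   5   1   1   9   4   3   1   2   1   1   2   1   1   1   2   2   1   1   2   1   1   2   2   1   1   1   1   1
   3   1   1   1   0   0   1   1   2   1   1   1   1   1   1   1   1   1   2   1   1   1   2   1   1   1   1   1
```

```bash
python3 -m creep '[0,0,-0.02,0,0,0,-0.045,0,0,0,-0.075,0,0,0,-0.1,0,-0.03,-0.007,-0.11,0,-0.06,-0.014,-0.11,0,-0.09,-0.021,-0.11,-1,-0.12,-0.028,-0.11,-1,-0.15,-0.035,-0.11,-1,-0.175,-0.042,-0.11,-1,-0.19,-0.0457,-0.11,-1,-0.1994,-0.0457,-0.1,-1,-0.1994,-0.0457,-0.08,-1,-0.1994,-0.0457,-0.065,-1,-0.1994,-0.0457,-0.055,-1,-0.1994,-0.0457,-0.045,-1,-0.1994,-0.0457,-0.035,-1,-0.1994,-0.0457,-0.035,-1]'
```

```text
time_s: 21.93
position: [0.5116, -0.1347, 0.1067]
eef_rot: [-0.002, 0.707, 0.707, -0.001]
force: [0.2, -0.3, -1.0]
finger_gap: 0.0215
finger_force: 49.2
```

```bash
python3 -m creep '[0,0,0.006,0,0,0,0.012,0,0,0,0.018,0,0,0,0.018,0]';python3 -m creep '[0,0,0.006,0,0,0,0.012,0,0,0,0.018,0,0,0,0.022,0,0,0,0.025,0,0,0,0.025,0]'
```

```text
time_s: 22.27
position: [0.5123, -0.1353, 0.0902]
eef_rot: [-0.001, 0.707, 0.707, -0.0]
force: [-0.9, 0.6, -0.4]
finger_gap: 0.0212
finger_force: 49.2
time_s: 22.77
position: [0.5122, -0.1353, 0.0654]
eef_rot: [-0.001, 0.707, 0.707, -0.0]
force: [0.6, 0.0, -0.6]
finger_gap: 0.0217
finger_force: 49.2
```

```bash
python3 -m creep '[0,0,0.002,0,0,0,0.004,0,0,0,0.004,0]'; python3 -m creep '[0,0,0,0,0,0,0,0,0,0,0,0,0,0,0,0,0,0,0,0,0,0,0,0]' 1;  python3 -m creep '[0,0,-0.04,0,0,0,-0.08,0,0,0,-0.12,0,0,-0.015,-0.15,0,-0.03,-0.03,-0.19,0,-0.06,-0.03,-0.21,0,-0.08,-0.03,-0.21,0,-0.08,-0.03,-0.21,0,-0.08,-0.03,-0.21,0]';python3 - <<'E'
from h import *
import pickle
d=snap('wrist','w12.png');pickle.dump(d,open('w12.pkl','wb'))
D=snap('side','d12.png');S=snap('scene','s12.png')
pickle.dump((S,D),open('sd12.pkl','wb'))
for p in [(.5128,-.135,.12),(.5128,-.135,.06),(.4645,-.301,.109),(.522,-.332,.109),(.468,-.396,.109),(.491,-.2155,.054)]: print(np.round(proj(d,p)),np.round(proj(S,p)),np.round(proj(D,p)))
b=d['image'][:,:,::-1]; 
cv2.imwrite('pics/c12.png',b); st()
E
```

```text
time_s: 23.02
position: [0.5133, -0.1357, 0.0631]
eef_rot: [0.0, 0.707, 0.707, 0.0]
force: [-2.0, -0.0, 4.6]
finger_gap: 0.0214
finger_force: 49.8
time_s: 23.52
position: [0.5129, -0.1356, 0.0623]
eef_rot: [-0.0, 0.707, 0.707, -0.0]
force: [-0.6, -0.5, 0.6]
finger_gap: 0.0854
finger_force: 0.0
time_s: 24.27
position: [0.4828, -0.2166, 0.2727]
eef_rot: [0.0, 0.708, 0.706, 0.0]
force: [0.5, 0.0, -0.8]
finger_gap: 0.0851
finger_force: 0.0
[325.  91.] [288. 223.] [275. 217.]
[319.  92.] [287. 238.] [276. 237.]
[269. 273.] [336. 263.] [281. 254.]
[327. 301.] [356. 253.] [309. 256.]
[274. 355.] [372. 278.] [298. 275.]
[295. 174.] [309. 256.] [279. 254.]
{'time_s': 24.4167, 'position': [0.4826, -0.2146, 0.2713], 'eef_rot': [-0.001, 0.7069, 0.7073, -0.0001], 'force': [0.3934, -0.1317, 0.1758], 'finger_gap': 0.0854, 'finger_force': 0.0, 'joints': [-0.5157, -0.0791, 1.6074, 0.0003, 1.6152, -0.5163]}
```

```bash
python3 - <<'E'
from h import *
import pickle
d=pickle.load(open('w12.pkl','rb'))
h=cv2.cvtColor(d['image'],cv2.COLOR_RGB2HSV).astype(int)
m=(((h[...,0]<12)|(h[...,0]>170))&(h[...,1]>100)&(h[...,2]>60)).astype(np.uint8)
m=cv2.morphologyEx(m,cv2.MORPH_CLOSE,np.ones((5,5)))
n,l,s,c=cv2.connectedComponentsWithStats(m)
for i in range(1,n):
    if s[i,4]>100:
        p=np.argwhere(l==i)[:,::-1].astype(np.float32)
        print(s[i],c[i].round(),cv2.minEnclosingCircle(p),ray(d,*cv2.minEnclosingCircle(p)[0],.109))
# coarse ascii map of V,S over region
H=h[230:410:6,230:360:6]
print('\n'.join(''.join('%4d'%x for x in r) for r in H[...,2]))
E
```

```text
[301  73  36  37 663] [318.  92.] ((320.0, 92.0), 20.000099182128906) [ 0.5098 -0.1355  0.109 ]
[257 222  25  24 355] [267. 233.] ((269.5, 235.0), 14.500100135803223) [ 0.4659 -0.2621  0.109 ]
[247 250  40  37 662] [266. 268.] ((266.19232177734375, 267.5), 19.964948654174805) [ 0.4622 -0.2956  0.109 ]
[311 269  26  12 149] [323. 274.] ((323.5, 275.0), 12.855060577392578) [ 0.5175 -0.3037  0.109 ]
[ 445  285   46   42 1110] [468. 303.] ((467.6315612792969, 303.4201354980469), 23.271642684936523) [ 0.6615 -0.3355  0.109 ]
[310 286  39  34 803] [328. 304.] ((329.0, 302.0), 19.235483169555664) [ 0.5238 -0.3335  0.109 ]
[263 291  20  32 413] [271. 308.] ((275.1534423828125, 306.619140625), 15.642149925231934) [ 0.4703 -0.3386  0.109 ]
[255 336  38  32 690] [275. 352.] ((273.56756591796875, 351.0), 18.675073623657227) [ 0.468  -0.3915  0.109 ]
 145 174 161 169  75  95  95  91  94  89 146 170 143 171 166 143 167 148 169 162 149 170
 174 176 159 171  91  94  94 100 105  88 143 171 145 171 162 145 166 144 171 156 161 170
 163 162 160 168  99  86  23  51  99 100 149 168 144 170 158 149 168 135
[... 1719 characters left out ...]
6 158 169 116 124 119 117 123 143 167 130 167 130 169 154 168 144 169 168 168
 170 161 157 161 167 167 166 145 170 163 143 167 132 170 131 168 145 168 138 167 162 169
 178 171 169 158 169 167 167 152 168 160 139 165 125 167 130 166 138 168 125 170 159 170
 169 162 153 158 169 167 167 151 167 165 151 166 163 162 135 168 106  97 126 169 144 164
 170 174 177 156 169 169 166 154 166 168 169 167 167 167 166 171 166 169 166 168 168 169
 165 165 159 144 159 170 167 151 165 168 169 169 168 168 170 160 161 157 161 160 156 167
  21  25  30  23  15  26  17  20  89 172 159   4  15  19  23  15  20  25  20  21  11 166
  13  23  15  23   3  13  28  22  18  12  25  15  31  29  23  23  19  23  16  19  13  85
```

```bash
python3 -m creep '[-0.04,-0.01,0.02,0,-0.0815,-0.02,0.05,0,-0.0815,-0.02,0.09,0,-0.0815,-0.02,0.12,0,-0.0815,-0.02,0.15,0,-0.0815,-0.02,0.18,0,-0.0815,-0.02,0.205,0,-0.0815,-0.02,0.22,0,-0.0815,-0.02,0.23,0,-0.0815,-0.02,0.23,0,-0.0815,-0.02,0.23,0]' 0.7; python3 -m creep '[0,0,0,0,0,0,0,0,0,0,0,0,0,0,0,0,0,0,0,0,0,0,0,0]' 0.3 30
```

```text
time_s: 25.33
position: [0.4629, -0.2963, 0.0422]
eef_rot: [-0.001, 0.707, 0.707, -0.0]
force: [-0.9, 0.6, -0.1]
finger_gap: 0.0602
finger_force: 0.0
time_s: 25.83
position: [0.464, -0.2978, 0.0442]
eef_rot: [0.001, 0.707, 0.707, 0.0]
force: [-0.9, 1.5, 6.9]
finger_gap: 0.0403
finger_force: 30.4
```

```bash
python3 -m creep '[0,0,-0.02,0,0,0,-0.05,0,0,0,-0.08,0,0,0,-0.11,0,0,0,-0.14,0,0.02,-0.01,-0.15,0,0.06,-0.02,-0.15,0,0.1,-0.03,-0.15,0,0.14,-0.04,-0.15,0,0.18,-0.04,-0.15,0,0.22,-0.04,-0.15,0,0.26,-0.04,-0.15,0,0.3,-0.04,-0.15,0,0.34,-0.03,-0.15,0,0.38,-0.02,-0.15,0,0.42,-0.01,-0.15,0,0.46,0,-0.15,0,0.5,0.0035,-0.15,0,0.53,0.0035,-0.15,0,0.53,0.0035,-0.15,0]'; python3 -m creep '[0.02,0,0,0,0.04,0,0,0,0.06,0,0,0,0.0755,0,0,0,0.0755,0,0,0,0.0755,0,0,0]'; python3 - <<'E'
from h import *
import pickle
d=snap('wrist','w13.png');pickle.dump(d,open('w13.pkl','wb'))
S=snap('scene','s13.png')
o=.530,.2356;xa=np.array((.99985,-.0175));ya=np.array((.0175,.99985))
W=lambda x,y,z:(*(np.array(o)+x*xa+y*ya),z)
a=d['image'][:,:,::-1].copy();b=S['image'][:,:,::-1].copy()
q=[(-.1,.116,.045),(-.1,-.116,.045),(-.03,-.116,.045),(-.03,.116,.045)]
for im,D in((a,d),(b,S)):
    P=np.array([proj(D,W(*p)) for p in q]).round().astype(np.int32);cv2.polylines(im,[P],True,(0,0,255),1)
c=cv2.resize(b[110:260,100:290],(418,330),interpolation=2)
f=np.zeros((580,800,3),np.uint8);f[:375,:500]=cv2.resize(a,(500,375));f[376:376+204,:258]=cv2.resize(c,(258,204));
f[376:576,280:800]=cv2.resize(snap('side')['image'][150:250,160:420,::-1],(520,200),interpolation=2)
cv2.imwrite('pics/c13.png',f)
E
```

```text
time_s: 27.5
position: [0.4658, 0.2381, 0.1926]
eef_rot: [-0.001, 0.706, 0.709, 0.001]
force: [0.3, -0.5, -1.4]
finger_gap: 0.0401
finger_force: 30.9
time_s: 28.0
position: [0.4663, 0.3088, 0.1924]
eef_rot: [0.0, 0.707, 0.708, -0.0]
force: [0.1, -0.9, -1.3]
finger_gap: 0.0399
finger_force: 30.9
```

View pics/c13.png

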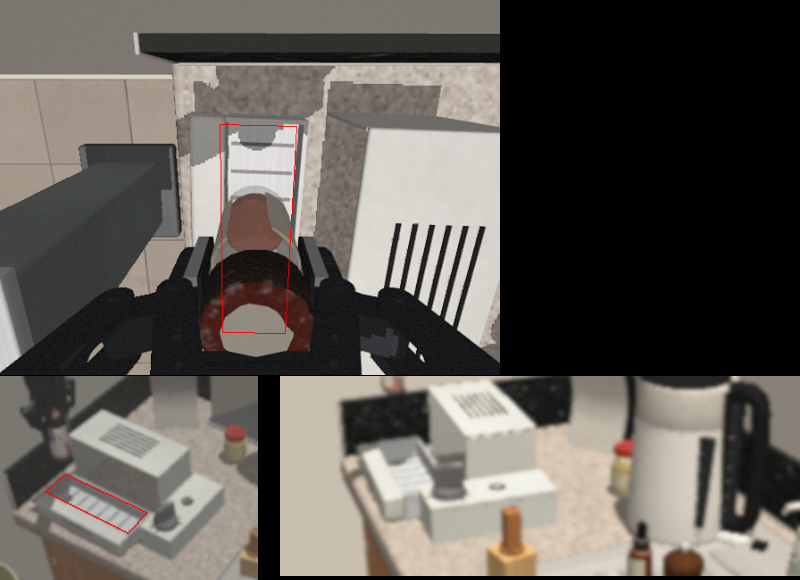

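```bash
python3 -m creep '[0,0.004,0.03,0,0,0.004,0.06,0,0,0.004,0.09,0,0,0.004,0.11,0,0,0.004,0.125,0,0,0.004,0.135,0,0,0.004,0.14,0,0,0.004,0.143,0,0,0.004,0.143,0]';python3 -m creep '[0,0,0.002,0,0,0,0.003,0,0,0,0.003,0]'
```

```text
time_s: 28.9
position: [0.4708, 0.3083, 0.0497]
eef_rot: [0.0, 0.707, 0.707, 0.0]
force: [0.1, 0.2, -0.3]
finger_gap: 0.0399
finger_force: 30.9
time_s: 29.15
position: [0.4712, 0.3089, 0.0474]
eef_rot: [0.0, 0.707, 0.707, 0.001]
force: [0.4, 0.2, -1.0]
finger_gap: 0.0399
finger_force: 30.8
```

```bash
python3 -m creep '[0,0,0.002,0,0,0,0.004,0,0,0,0.004,0]'
```

```text
time_s: 29.4
position: [0.4736, 0.3093, 0.047]
eef_rot: [0.002, 0.707, 0.707, 0.003]
force: [-2.4, -6.9, 22.9]
finger_gap: 0.0401
finger_force: 32.6
```

```bash
python3 -m creep '[0,0,-0.004,0,0,0,-0.004,0,0,0,-0.004,0]'; python3 -m creep '[0,0,0,0,0,0,0,0,0,0,0,0,0,0,-0.04,0,0,0,-0.08,0,0,0,-0.12,0,-0.03,0,-0.145,0,-0.07,0,-0.145,0,-0.11,0,-0.145,0,-0.15,-0.01,-0.145,0,-0.19,-0.02,-0.145,0,-0.23,-0.03,-0.145,0,-0.27,-0.04,-0.145,0,-0.31,-0.04,-0.145,0,-0.35,-0.04,-0.145,0,-0.39,-0.03,-0.145,0,-0.43,-0.02,-0.145,0,-0.47,-0.01,-0.145,0,-0.51,-0.003,-0.145,0,-0.55,-0.003,-0.145,0]' 0.7
```

```text
time_s: 29.65
position: [0.4709, 0.3088, 0.0471]
eef_rot: [0.0, 0.707, 0.707, 0.001]
force: [-0.4, -0.5, 8.1]
finger_gap: 0.0401
finger_force: 31.0
time_s: 31.32
position: [0.4677, -0.2436, 0.1909]
eef_rot: [-0.0, 0.707, 0.707, 0.0]
force: [0.3, -0.3, 0.1]
finger_gap: 0.0596
finger_force: 0.0
```

```bash
python3 -m creep '[-0.04,0,0,0,-0.08,0,0,0,-0.12,0,0,0,-0.1525,0,0,0,-0.1525,0,0.03,0,-0.1525,0,0.06,0,-0.1525,0,0.09,0,-0.1525,0,0.115,0,-0.1525,0,0.135,0,-0.1525,0,0.145,0,-0.1525,0,0.149,0,-0.1525,0,0.149,0,-0.1525,0,0.149,0]' 0.7; python3 -m creep '[0,0,0,0,0,0,0,0,0,0,0,0,0,0,0,0,0,0,0,0,0,0,0,0]' 0.3 30
```

```text
time_s: 32.4
position: [0.4681, -0.3947, 0.0437]
eef_rot: [0.001, 0.707, 0.707, 0.0]
force: [-0.4, -0.8, 1.0]
finger_gap: 0.06
finger_force: 0.0
time_s: 32.9
position: [0.4686, -0.3951, 0.0445]
eef_rot: [0.002, 0.707, 0.707, 0.0]
force: [1.5, 1.3, 6.3]
finger_gap: 0.0404
finger_force: 30.3
```

```bash
python3 -m creep '[0,0,-0.03,0,0,0,-0.06,0,0,0,-0.1,0,0,0,-0.14,0,0.04,-0.01,-0.15,0,0.08,-0.02,-0.15,0,0.12,-0.03,-0.15,0,0.16,-0.04,-0.15,0,0.2,-0.04,-0.15,0,0.24,-0.04,-0.15,0,0.28,-0.04,-0.15,0,0.32,-0.04,-0.15,0,0.36,-0.04,-0.15,0,0.4,-0.04,-0.15,0,0.44,-0.04,-0.15,0,0.48,-0.03,-0.15,0,0.52,-0.02,-0.15,0,0.56,-0.01,-0.15,0,0.6,0.0,-0.15,0,0.631,0.003,-0.15,0]'; python3 -m creep '[0,0,0,0,0,0,0.03,0,0,0,0.06,0,0,0,0.09,0,0,0,0.115,0,0,0,0.13,0,0,0,0.14,0,0,0,0.145,0,0,0,0.145,0,0,0,0.146,0,0,0,0.146,0]'
```

```text
time_s: 34.57
position: [0.4707, 0.24, 0.1926]
eef_rot: [0.0, 0.707, 0.707, 0.001]
force: [1.1, 0.1, -1.6]
finger_gap: 0.0404
finger_force: 30.8
time_s: 35.48
position: [0.471, 0.2371, 0.0473]
eef_rot: [0.0, 0.707, 0.707, 0.001]
force: [-0.0, 0.6, -1.0]
finger_gap: 0.0402
finger_force: 30.6
```

```bash
python3 -m creep '[0,0,0.001,0,0,0,0.001,0]'; python3 -m creep '[0,0,0,0,0,0,0,0,0,0,0,0,0,0,-0.04,0,0,0,-0.08,0,0,0,-0.12,0,-0.03,0,-0.145,0,-0.07,0,-0.145,0,-0.11,0,-0.145,0,-0.15,-0.01,-0.145,0,-0.19,-0.02,-0.145,0,-0.23,-0.02,-0.145,0,-0.27,-0.02,-0.145,0,-0.31,-0.01,-0.145,0,-0.35,0,-0.145,0,-0.39,0.01,-0.145,0,-0.43,0.02,-0.145,0,-0.47,0.03,-0.145,0,-0.51,0.04,-0.145,0,-0.55,0.053,-0.145,0]' 0.7; python3 -m creep '[-0.021,0,0,0,-0.021,0,0.03,0,-0.021,0,0.06,0,-0.021,0,0.09,0,-0.021,0,0.115,0,-0.021,0,0.135,0,-0.021,0,0.143,0,-0.021,0,0.147,0,-0.021,0,0.147,0,-0.021,0,0.147,0]'
```

```text
time_s: 35.65
position: [0.4713, 0.2373, 0.0471]
eef_rot: [0.0, 0.707, 0.707, 0.001]
force: [-3.5, -1.3, 8.0]
finger_gap: 0.0398
finger_force: 31.2
time_s: 37.32
position: [0.5233, -0.3152, 0.1905]
eef_rot: [0.0, 0.707, 0.707, -0.0]
force: [0.2, 1.5, 0.5]
finger_gap: 0.06
finger_force: 0.0
time_s: 38.15
position: [0.5242, -0.3344, 0.045]
eef_rot: [0.001, 0.707, 0.707, 0.0]
force: [-0.0, -0.0, 0.0]
finger_gap: 0.0599
finger_force: 0.0
```

```bash
python3 -m creep '[0,0,0,0,0,0,0,0,0,0,0,0,0,0,0,0,0,0,0,0,0,0,0,0]' 0.3 30;  python3 -m creep '[0,0,-0.03,0,0,0,-0.06,0,0,0,-0.1,0,0,0,-0.14,0,0.04,-0.01,-0.15,0,0.08,-0.03,-0.15,0,0.12,-0.05,-0.15,0,0.16,-0.07,-0.15,0,0.2,-0.08,-0.15,0,0.24,-0.08,-0.15,0,0.28,-0.08,-0.15,0,0.32,-0.08,-0.15,0,0.36,-0.08,-0.15,0,0.4,-0.08,-0.15,0,0.44,-0.07,-0.15,0,0.47,-0.06,-0.15,0,0.5,-0.053,-0.15,0,0.5,-0.053,-0.15,0,0.5,-0.053,-0.15,0]'
```

```text
time_s: 38.65
position: [0.5247, -0.3346, 0.0455]
eef_rot: [0.002, 0.707, 0.707, 0.0]
force: [1.0, 0.6, 6.8]
finger_gap: 0.0405
finger_force: 30.2
time_s: 40.23
position: [0.4699, 0.1677, 0.1933]
eef_rot: [-0.0, 0.706, 0.708, -0.0]
force: [-0.2, -1.0, -1.8]
finger_gap: 0.04
finger_force: 30.8
```

```bash
python3 -m creep '[0,0,0.03,0,0,0,0.06,0,0,0,0.09,0,0,0,0.115,0,0,0,0.13,0,0,0,0.14,0,0,0,0.145,0,0,0,0.147,0,0,0,0.147,0]';python3 -m creep '[0,0,0.001,0,0,0,0.001,0]';  python3 -m creep '[0,0,0,0,0,0,0,0,0,0,0,0,0,0,-0.04,0,0,0,-0.08,0,0,-0.03,-0.12,0,0.03,-0.05,-0.16,0,0.05,-0.05,-0.19,0,0.07,-0.05,-0.2,0,0.07,-0.05,-0.2,0,0.07,-0.05,-0.2,0]' 0.7; python3 - <<'E'
from h import *
import pickle
d=snap('wrist','w14.png');pickle.dump(d,open('w14.pkl','wb'))
h=cv2.cvtColor(d['image'],cv2.COLOR_RGB2HSV).astype(int)
m=(((h[...,0]<12)|(h[...,0]>170))&(h[...,1]>100)&(h[...,2]>60)).astype(np.uint8)
m=cv2.morphologyEx(m,cv2.MORPH_CLOSE,np.ones((5,5)))
n,l,s,c=cv2.connectedComponentsWithStats(m)
for i in range(1,n):
    if s[i,4]>100: print(s[i],c[i].round(),ray(d,s[i,0]+s[i,2]/2-.5,s[i,1]+s[i,3]/2-.5,.112))
print([np.round(proj(d,p)).tolist() for p in [(.4705,.309,.112),(.4705,.237,.112),(.4705,.166,.112)]])
st()
E
```

```text
time_s: 40.98
position: [0.4718, 0.1657, 0.0482]
eef_rot: [0.001, 0.707, 0.707, 0.001]
force: [-0.0, -0.5, 1.0]
finger_gap: 0.04
finger_force: 30.5
time_s: 41.15
position: [0.4722, 0.1658, 0.0481]
eef_rot: [0.001, 0.707, 0.707, 0.001]
force: [-3.0, -3.7, 11.6]
finger_gap: 0.0404
finger_force: 31.4
time_s: 42.07
position: [0.4213, 0.2374, 0.2482]
eef_rot: [0.001, 0.706, 0.708, 0.002]
force: [0.1, 0.0, -0.4]
finger_gap: 0.0599
finger_force: 0.0
[ 321   80   54   52 1143] [350. 105.] [0.4675 0.309  0.112 ]
[320 156  27  28 260] [331. 164.] [0.4584 0.2595 0.112 ]
[ 322  171   48   46 1259] [346. 194.] [0.4695 0.2395 0.112 ]
[319 240  29  15 159] [333. 245.] [0.4611 0.192  0.112 ]
[321 256  42  39 940] [340. 275.] [0.4697 0.1652 0.112 ]
[[351.0, 106.0], [347.0, 196.0], [342.0, 274.0]]
{'time_s': 42.1167, 'position': [0.4206, 0.2363, 0.2461], 'eef_rot': [0.0005, 0.7068, 0.7074, 0.0007], 'force': [0.0933, 0.0977, -0.7747], 'finger_gap': 0.0598, 'finger_force': 0.0, 'joints': [0.4058, -0.2042, 1.7661, -0.0004, 1.578, 0.4049]}
```

```bash
python3 -m creep '[0.002,-0.03,0,0,0.002,-0.0485,0.01,0,0.002,-0.0485,0.04,0,0.002,-0.0485,0.08,0,0.002,-0.0485,0.12,0,0.002,-0.0485,0.16,0,0.002,-0.0485,0.19,0,0.002,-0.0485,0.215,0,0.002,-0.0485,0.23,0,0.002,-0.0485,0.238,0,0.002,-0.0485,0.238,0,0.002,-0.0485,0.238,0]' 0 30; python3 -m creep '[0,0.005,0,0,0,0.01,0,0,0,0.015,0,0,0,0.02,0,0,0,0.025,0,0,0,0.03,0,0,0,0.035,0,0,0,0.04,0,0,0,0.045,0,0,0,0.05,0,0,0,0.055,0,0,0,0.06,0,0]'
```

```text
time_s: 43.12
position: [0.3715, 0.2375, 0.0071]
eef_rot: [-0.0, 0.707, 0.707, -0.001]
force: [0.6, 0.6, -0.1]
finger_gap: 0.0002
finger_force: 0.0
time_s: 44.12
position: [0.4316, 0.2378, 0.007]
eef_rot: [-0.0, 0.707, 0.707, -0.001]
force: [-5.4, -3.2, 4.6]
finger_gap: 0.0
finger_force: 2.9
```

```bash
python3 -m creep '[0,0.005,0,0,0,0.01,0,0,0,0.015,0,0,0,0.02,0,0,0,0.025,0,0,0,0.03,0,0,0,0.035,0,0,0,0.039,0,0,0,0.043,0,0,0,0.043,0,0]'; python3 -m creep '[0,0.003,0,0,0,0.006,0,0,0,0.006,0,0]'
```

```text
time_s: 44.95
position: [0.4721, 0.237, 0.006]
eef_rot: [-0.001, 0.707, 0.707, -0.003]
force: [-11.6, -4.9, 4.6]
finger_gap: 0.0002
finger_force: 5.6
time_s: 45.2
position: [0.4807, 0.2376, 0.0066]
eef_rot: [-0.0, 0.707, 0.707, -0.001]
force: [-1.6, -2.0, -0.8]
finger_gap: 0.0002
finger_force: 1.3
```

```bash
python3 -m creep '[0,0.002,0,0,0,0.004,0,0,0,0.004,0,0]';python3 -m creep '[0,0.002,0,0,0,0.004,0,0,0,0.006,0,0,0,0.006,0,0]'
```

```text
time_s: 45.45
position: [0.484, 0.2376, 0.0065]
eef_rot: [-0.0, 0.707, 0.707, -0.001]
force: [-5.2, -3.3, 2.0]
finger_gap: 0.0001
finger_force: 2.9
time_s: 45.78
position: [0.4871, 0.2374, 0.0064]
eef_rot: [-0.002, 0.707, 0.707, -0.004]
force: [-19.9, -3.6, 14.8]
finger_gap: -0.0
finger_force: 10.5
```

```bash
python3 -m creep '[0,-0.01,0,0,0,-0.03,0,0,0,-0.06,0,0,0,-0.09,0,0,0,-0.11,-0.03,0,0,-0.11,-0.06,0,0,-0.11,-0.1,0,0,-0.11,-0.14,0,-0.03,-0.09,-0.18,0,-0.06,-0.06,-0.21,0,-0.09,-0.03,-0.21,0,-0.12,0,-0.21,0,-0.12,0,-0.21,0,-0.12,0,-0.21,0]' 0.5; python3 - <<'E'
from h import *
import pickle
d=snap('wrist','w15.png');pickle.dump(d,open('w15.pkl','wb'));print(d['s']['position'])
S=snap('scene','s15.png');o=cv2.imread('pics/s1.png')[:,:,::-1]
df=cv2.absdiff(o,S['image']).sum(2)
g=cv2.resize(df[150:250,110:240].astype(np.float32),(26,20),interpolation=cv2.INTER_AREA).astype(int)
print('\n'.join(''.join('%4d'%x for x in r) for r in g))
gr=cv2.cvtColor(d['image'],cv2.COLOR_RGB2GRAY)
print('dialpred',proj(d,(.487,.07,.07)),proj(d,(.487,.07,.1)),[np.round(proj(d,(x,.2,.045))) for x in(.49,.4,.396)])
for v in(10,40,80,120):print(v,gr[v,200:420:6])
E
```

```text
time_s: 46.95
position: [0.4944, 0.115, 0.2185]
eef_rot: [0.002, 0.708, 0.706, 0.001]
force: [-1.5, 0.1, 0.9]
finger_gap: 0.0423
finger_force: 0.0
[0.49444345 0.11496932 0.21846785]
  22  13   9   7   5   6   6   7   5   7   8   7   7   8 176 297 258 245 128 366 149   6   5   4   6   7
   7   7   6   5   6   6   5   5   5   7   8   7   9   5  52 247 286 251  37 200  99   6   7   6   5   7
   7   7   6   7   5   4   6  10   5   4   9  57  39   8   6  25 188 243  27  14   7   8   7   7   9   7
   5   8   6   7   5   6   6   8   5   5   7  95 107  48  77  68 124 236  42   5   7   8   8   8   8   7
   5   6   8   5   9   6   6   7   5   3   4  37  73  39  47 146 169 193 173 155  28   7   8   8   5   5
   8   6   6   5   4   6   7   5   6   5   5  12  20  24  15  73  74  65 162 216  51   8   7   3   6   5
   7   6   7   6   5   6   5   7   8   6  45  47  27  26  12  25  43  14  34  97  27   6   4   5   5   7
  10   8   7   5   5   4   7   5   5  52 217 230 148  47   6  18  23  17   6  43  50  10   5   6   7   8
   6   6   7   5   7   6   7   7   5  11  77 180 232 224 150  56  21  14   5  
[... 1304 characters left out ...]
0019499146338)) [array([281.,  87.]), array([175.,  88.]), array([170.,  88.])]
10 [159 171 154 170 159 155  94  91  82 107  94  90  97  98  68 110 121 118
 116 116 115  99  68  68  68  66 120 143 202 200 199 197 197 198  26 200
 195]
40 [154 163 178 156 168 167 167  79  84  87  88  94 105  89  60 119 115 120
 116 117 118 112 116 114  76  75 122 122 201 200 198 199 199 126  34 202
 200]
80 [170 170 146 149 134  96  92 103  93  96  94  92  99  95  90 119 117 117
 115 119 111  67  65  61  67 115 123 121 172 202 201 200 201  29 202 199
  31]
120 [103  98  96 103  97 117 100 100 168 102  90 111  97 100 106 115 116 117
 116 117  94 113 116 113  89 124 123 124 122 121 202 201  37 201 199  30
 202]
```

```bash
python3 - <<'E'
from h import *
import pickle
d=pickle.load(open('w15.pkl','rb'))
gr=cv2.cvtColor(d['image'],cv2.COLOR_RGB2GRAY)
print('     '+''.join('%4d'%u for u in range(222,342,4)))
for v in range(190,314,4):print(v,''.join('%4d'%x for x in gr[v,222:342:4]))
print(ray(d,279,240,.06))
E
```

```text
222 226 230 234 238 242 246 250 254 258 262 266 270 274 278 282 286 290 294 298 302 306 310 314 318 322 326 330 334 338
190  155 170 170 170 154  92  88  90  91  90  92  89  91  90  86  91  90  92  88  92  90  95  94  88  93  94  83  91  91  90
194  153 163 159 155  89  92  95  92  93  86  93  90  93  91  90  91  94  91  91  89  89  89  93  94  92  92  90  92  90 103
198  161 171 170 174 205 205 201 194 183 175 168 162 149 144 135 130 116 108 103  97  89  90  90  85  86  90  89  89  94 112
202  154 158 164 167 204 200 202 203 202 202 203 203 202 202 204 204 202 203 202 201 201 203 204 203 203 203 203  91  90 124
206  164 164 167 170 203 198 201 203 201 202 204 203 200 202  93 203 201 202 200 202 201 201 201 202 202 203 204 200  91 144
210  151 163 166 166 203 202 198 199 199  89 208 202 204 204 140 205 202 202 198 184 199 199 200 203 202 202 202 203  78 160
214  149 162 162 164 202 199 199 199 200 206 168  97  45  43  44  44  97 208  45 203 201 201 202 204 203 202 203 204 191 171
218  161 154 163 161 200 200 201 201 195 130  50  48  59  58  64  57  46  50 112 200 200 201 202 202 199 
[... 2217 characters left out ...]
 168 154 170 147 158 166 173 155 166 174 163 164  16
294   15  15  11  16 132 178 167 167 158 146 158 150 153 167 166 170 184 168 161 158 157 160 173 177 162 169 161 160 158  10
298   14   6  14   9 137 166 158 168 152 165 170 165 164 174 163 161 162 151 160 169 165 165 170 155 170 175 155 150 155  14
302   25   1  23   7 145 180 169 175 151 156 168 172 175 156 153 158 157 156 161 153 171 167 171 172 163 168 163 173 154  23
306    7  14   8  14 164 169 163 172 162 164 172 165 163 162 163 159 169 167 164 164 169 167 171 166 169 164 160 169 165  16
310    8  11  23  17 158 161 165 156 157 168 143 163 155 166 157 157 166 161 138 157 162 152 157 164 162 150 154 156 170   6
[0.487  0.0664 0.06  ]
```

```bash
python3 - <<'E'
from h import *
import pickle
d=pickle.load(open('w15.pkl','rb'))
gr=cv2.cvtColor(d['image'],cv2.COLOR_RGB2GRAY)
for v in range(250,278,1):print(v,''.join('%4d'%x for x in gr[v,242:312:2]))
# disc bright ring (lower, z?) & ticks
m=((gr[200:282,240:330]>88)&(gr[200:282,240:330]<150)).astype(np.uint8);m[:48]=0
n,l,s,c=cv2.connectedComponentsWithStats(cv2.morphologyEx(m,cv2.MORPH_OPEN,np.ones((3,3))))
for i in range(1,n):
    if s[i,4]>100:
        p=(np.argwhere(l==i)[:,::-1]+[240,200]).astype(np.float32);w=np.array([ray(d,*q,.11)[:2] for q in p],np.float32)
        print(s[i],cv2.minAreaRect(w*1000),w.mean(0)); print(cv2.minAreaRect(p))
E
```

```text
250  199 196 198 184  63  79  70  61  53  49  45  41  43  45  44  52  48  50  42  49  48  51  48  51  49  45  49  47  47  46  52 146 202 199 199
251  197 195 198 170  80  91  90  85  71  59  53  54  50  51  50  51  48  47  50  43  47  44  48  46  48  45  49  48  43  50  54 163 200 199 199
252  197 195 200 150  93 111 104  97  89  84  72  63  52  44  45  49  47  46  47  46  45  47  49  46  49  45  50  44  49  49  41 188 200 199 198
253  196 197 198 120 102 122 119 111 103  96  88  78  71  64  56  47  45  49  44  43  46  47  46  49  48  43  50  42  49  50  69 200 200 198 198
254  197 196 198  98 109 128 128 123 120 111 106  98  92  76  69  64  56  52  46  50  48  46  48  46  53  48  43  50  45  48  72 165 204 201 197
255  197 195 196  70 109 128 128 127 129 123 119 108 107  94  86  85  73  62  56  47  46  46  48  50  49  52  48  49  45  50  42  55 196 201 197
256  196 197 193  75 113 125 126 127 126 127 126 126 117 109 104  97  89  81  74  62  54  46  47  47  47  47  48  49  46  48  44  27 107 196 201
257  195 196 191  77 115 122 126 126 125 127 128 131 129 123 118 108 108  95  89  81 
[... 2510 characters left out ...]
01 198 199 199
275  196 196 195 196 196 198 196 196 195 196 196 198 198 198 196 196 198 196 197 199 198 199 199 203 197 171 142 122 115 155 201 199 199 199 200
276  197 195 196 194 197 195 196 194 194 197 196 195 198 197 196 196 194 196 198 195 199 198 198 198 199 202 197 173 161 196 200 199 200 200 201
277  191 192 193 193 196 193 196 195 196 197 197 196 199 197 197 197 197 197 198 196 199 197 196 196 199 200 200 202 204 200 198 200 201 199 201
[  8  51  56  25 691] ((484.96856689453125, 66.89041900634766), (11.983238220214844, 43.788726806640625), 74.58963012695312) [0.48329103 0.06749345]
((275.3823547363281, 263.4706115722656), (55.298118591308594, 13.824528694152832), 14.03624439239502)
```

```bash
python3 -m creep '[-0.01,0,0,7,-0.02,0,0,14,-0.03,0,0,21,-0.04,-0.005,0,28,-0.052,-0.0052,0,35,-0.052,-0.0052,0,42,-0.052,-0.0052,0,49,-0.052,-0.0052,0,56,-0.052,-0.0052,0,63,-0.052,-0.0052,0,70,-0.052,-0.0052,0,77,-0.052,-0.0052,0,84,-0.052,-0.0052,0,91,-0.052,-0.0052,0,98,-0.052,-0.0052,0,105,-0.052,-0.0052,0.02,105,-0.052,-0.0052,0.04,105,-0.052,-0.0052,0.06,105,-0.052,-0.0052,0.07,105,-0.052,-0.0052,0.07,105]' 0.55; python3 - <<'E'
from h import *
import pickle
d=snap('wrist','w16.png');pickle.dump(d,open('w16.pkl','wb'));st()
gr=cv2.cvtColor(d['image'],cv2.COLOR_RGB2GRAY)
print(proj(d,(.4858,.066,.11)))
for v in range(190,330,5):print(v,''.join('%4d'%x for x in gr[v,220:350:5]))
E
```

```text
time_s: 48.72
position: [0.4833, 0.0671, 0.1445]
eef_rot: [0.0, 0.992, -0.13, -0.002]
force: [-1.1, 0.9, -0.5]
finger_gap: 0.047
finger_force: 0.0
{'time_s': 48.7667, 'position': [0.4844, 0.067, 0.1464], 'eef_rot': [0.0001, 0.9915, -0.13, -0.0012], 'force': [-0.5797, -0.1658, -0.3883], 'finger_gap': 0.0467, 'finger_force': 0.0, 'joints': [0.0324, -0.1242, 1.878, 0.0001, 1.3902, 1.8639]}
(np.float64(288.1483519788671), np.float64(234.83080453817126))
190   74 118 119 114 116 116 143  43  71 116  62  61  40  49  99  48  47 118 119 114  68 196 193 196 196 182
195   76 101 116 116  41  16  99  63 116 110  61  60  50  66  66  62  53 115 116 117 112 120 194 193 192 193
200   72 101 119 115 115 116 104  55 116 115  62  65  89  99 197 114 101 116 115 117 118  69 194 195 191 192
205   71  97 118 120 117 117  79  63  63  61  59  63  90 108 198 118 103 115 117 115 115  85 196 192 195 193
210   93  94 117 116 118 116  89  58  64  58  58  63  94 109 198 119 100 115  52  57  98 107 195 194 193 190
215   93  97  97 116 118 117  91  63  59  62  63  62  91 107 198 119  99  58  58  58  62  51 192 194 
[... 1705 characters left out ...]
43 129  39  50  56  55  56  58  60  58  52   4
300    9  17   1  90 102  85  91  92  85  73 133 119 129 128 131 129  32  45  58  55  57  59  57  60  44   2
305    4   5  15  84  83  82  66  98 132 129 131 130 130 131 130 130 122  44  62  57  59  51  62  62  52  13
310   12  12   5 175 100 136 129 127 129 128 131 132 133 130 132 132 131  87  54  54  59  54  57  55  53   4
315   12  23  27 192 108 112 129 129 130 131 128 129 130 128 128 133 131 133  53  58  55  56  53  58  56  23
320   14  11 115 179 115  86 132 128 126 129 128 129 127 130 131 133 130 128  53  58  55  54  60  51  54   9
325    0  17 107  95 187 101 132 125 127 128 129 130 128 127 128 128 128 131  49  54  56  53  55  59  51  10
```

```bash
python3 -m creep '[0,0.001,0.025,0,0,0.001,0.05,0,0,0.001,0.065,0,0,0.001,0.075,0,0,0.001,0.079,0,0,0.001,0.079,0,0,0.001,0.079,0]'; python3 -m creep '[0,0,0,0,0,0,0,0,0,0,0,0,0,0,0,0,0,0,0,0,0,0,0,0,0,0,0,0]' 0.05 50
```

```text
time_s: 49.35
position: [0.4863, 0.0655, 0.0698]
eef_rot: [-0.0, 0.991, -0.13, 0.001]
force: [-0.0, -0.5, 0.3]
finger_gap: 0.0465
finger_force: 0.0
time_s: 49.93
position: [0.4861, 0.0648, 0.0697]
eef_rot: [0.0, 0.991, -0.131, 0.001]
force: [-2.4, -3.6, 5.4]
finger_gap: 0.0134
finger_force: 49.7
```

Gripped the bar; turn back 105°.

```bash
python3 -m creep '[0,0,0,-6,0,0,0,-12,0,0,0,-18,0,0,0,-24,0,0,0,-30,0,0,0,-36,0,0,0,-42,0,0,0,-48,0,0,0,-54,0,0,0,-60,0,0,0,-66,0,0,0,-72,0,0,0,-78,0,0,0,-84,0,0,0,-90,0,0,0,-96,0,0,0,-102,0,0,0,-105,0,0,0,-105,0,0,0,-105]'
```

```text
time_s: 51.6
position: [0.4861, 0.0646, 0.0697]
eef_rot: [0.001, 0.707, 0.707, 0.0]
force: [-1.8, -3.9, 5.6]
finger_gap: 0.0129
finger_force: 49.8
```

```bash
python3 -m creep '[0,0,0,0,0,0,0,0,0,0,0,0,0,0,0,0,0,0,-0.03,0,0,0,-0.06,0,0,0,-0.1,0,0.02,0,-0.14,0,0.05,0,-0.15,0,0.05,0,-0.15,0,0.05,0,-0.15,0,0.05,0,-0.15,0]' 0.5; python3 - <<'E'
from h import *
import pickle
d=snap('wrist','w17.png');pickle.dump(d,open('w17.pkl','wb'));st()
gr=cv2.cvtColor(d['image'],cv2.COLOR_RGB2GRAY)
print(proj(d,(.486,.065,.11)),[proj(d,(x,.2,.045))[0] for x in(.49,.495)])
print('tray',gr[80,250:340:3])
for v in range(216,300,3):print(v,''.join('%4d'%x for x in gr[v,230:330:3]))
E
```

```text
time_s: 52.6
position: [0.4848, 0.1153, 0.2175]
eef_rot: [-0.0, 0.707, 0.707, -0.001]
force: [-0.3, -1.2, 0.2]
finger_gap: 0.0425
finger_force: 0.0
{'time_s': 52.65, 'position': [0.4845, 0.1148, 0.2169], 'eef_rot': [-0.0006, 0.7071, 0.7071, -0.0011], 'force': [-0.0802, -0.5346, -0.5812], 'finger_gap': 0.0428, 'finger_force': 0.0, 'joints': [0.13, -0.145, 1.7668, -0.0003, 1.5222, 0.1299]}
(np.float64(289.4268610862515), np.float64(266.65662523358054)) [np.float64(294.213680910894), np.float64(300.11888740023335)]
tray [ 97 102 101  96  91  91  99  99  91  92 100 103  94  90  98  59  98 112
 119 120 116 117 121 118 118 119 118 118 112  75]
216  147 151 159 166 165 162 205 203 201 200 201 200 202 205 178 115  45  49  51  48  49  51  45  49 198  36 207 202 202 199 202 204 204 204
219  163 162 153 163 164 159 205 202 200 199 202 203 203 101  45  49  55  50  54  56  52  49  52  56  47  82 208 200 202 202 203 203 203 201
222  159 163 160 155 162 165 204 200 200 122 194 201 183  44  49  60  89  59  66  63  73  64  66  75  58  53  58 196 203 203 204 203 201 201
225  158 164 172 161 167 167 20
[... 2793 characters left out ...]
   0   9  29 165 172 164 161 167 168 167 162 161 162 168 167 162 152 106 118 120 117 105 131 168 162 162 170 172 166 168 174 166 163 164
288   20   3   2 166 168 170 168 163 156 166 170 170 170 171 164 161 164 118 114 114 111 103 158 165 159 156 167 168 165 168 174 173 164 164
291   16  22   4 163 165 174 168 168 159 158 162 165 159 158 161 161 158 159 158 154 162 155 160 168 160 165 165 154 150 162 169 173 162 158
294   10   6   5 165 150 166 162 176 166 165 165 158 141 151 158 158 151 160 167 162 165 175 179 170 160 157 163 159 160 168 178 177 167 163
297    2  13   5 167 172 169 159 182 171 159 169 153 149 170 163 145 144 159 168 168 176 185 183 170 161 162 155 150 154 163 176 172 164 173
```

```bash
python3 -m creep '[-0.04,0.005,0,0,-0.08,0.01,0,0,-0.12,0.015,0,0,-0.16,0.02,0,0,-0.2,0.025,0.006,0,-0.235,0.025,0.013,0,-0.2475,0.025,0.013,0,-0.2475,0.025,0.013,0,-0.2475,0.025,0.013,0,-0.2475,0.025,0.013,0]' 1; python3 - <<'E'
from h import *
import pickle
d=snap('wrist','w18.png');st()
gr=cv2.cvtColor(d['image'],cv2.COLOR_RGB2GRAY);o=cv2.cvtColor(cv2.imread('pics/w8.png'),cv2.COLOR_BGR2GRAY)
for n,(x0,y0,x1,y1) in dict(timer=(232,225,300,312),key=(250,150,330,238)).items():
    t=o[y0:y1,x0:x1];r=cv2.matchTemplate(gr[y0-40:y1+40,x0-40:x1+40],t,cv2.TM_CCOEFF_NORMED);_,s,_,l=cv2.minMaxLoc(r);print(n,s,np.array(l)-40)
# other checks: circles
print(cv2.HoughCircles(gr[215:330,200:330],cv2.HOUGH_GRADIENT,1.2,60,param1=100,param2=20,minRadius=22,maxRadius=36))
print(np.round(proj(d,(.491,-.2155,.054))))
E
```

```text
time_s: 53.48
position: [0.5099, -0.1313, 0.2049]
eef_rot: [-0.001, 0.707, 0.707, -0.0]
force: [0.1, -0.2, -0.1]
finger_gap: 0.0851
finger_force: 0.0
{'time_s': 53.5333, 'position': [0.5102, -0.131, 0.2052], 'eef_rot': [-0.0004, 0.7068, 0.7074, 0.0001], 'force': [-0.2508, 0.0253, 0.3224], 'finger_gap': 0.0855, 'finger_force': 0.0, 'joints': [-0.349, -0.0609, 1.7098, 0.0004, 1.4932, -0.3499]}
timer 0.924375593662262 [2 0]
key 0.9366886019706726 [ 3 -1]
[[[67.8      65.4      28.720001]]]
[267. 279.]
```

```bash
python3 -c "
from bench import arm
print(arm.job_done())"
```

```text
the job is handed in; nothing more can be done
None
```

The job is handed in, and no score came back: the timer is centred on the coaster, three spice jars are in the latched tray, the dial's mark points left (third click) and the key is back in its stand. I saw no salt shaker on the drainer. The jars stood upright before I pushed the tray home, but I could not see them under the hood afterwards.

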